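Next cell from the gravity rack into the charger

TASK

Put the next cell on charge: take the end cell from the stop of the sloping rack, letting the one behind it roll down to the stop, and fit it fully home in the bench charger with its metal nub against the fixed contact and its flat end held by the sprung sliding contact. Be gentle with the sprung contact, leave the other cells in the rack, do not disturb the oil bottle, tape roll and yellow screwdriver, and let go of the cell.

Things in the scene. Friction and masses are not known exactly. Their poses are not given: they have to be found in the camera images.
- cell_1_centre (a point): Centre of the cell that starts at the rack's stop: off-white cylinder with a green band near the nub, 26 mm in diameter, 50 mm long over all, 70 g. Its y axis runs along the cylinder from the flat end to the nub end, each 25 mm from the centre; it may roll about that axis. In the rack the next cell touches it uphill, with no room for a finger between; it can be gripped by its two ends.
- cell_1_nub (a point): Tip of cell 1's metal nub, 9 mm in diameter, standing 1.8 mm out. In the charger both ends of the cell are enclosed, so there it is held round its barrel: it has to be laid down and gripped anew on the way.
- cell_2_centre (a point): Centre of the second cell in the rack (same size and axes), touching the first on its uphill side.
- cell_3_centre (a point): Centre of the third cell in the rack.
- cell_4_centre (a point): Centre of the fourth and last cell in the rack.
- rack_stop (a point): Where the centre of a cell at the rack's stop lies, 55 mm above the bench; x level toward the rack's high end, y along the lying cells, z up. The rack is a fixed light grey channel whose floor, 60 mm wide, 13 mm below the cell axes, climbs 16 degrees along +x. The stop lip is 30 mm wide in the middle and reaches 1 mm above the cell's axis.
- rack_mouth (a point): Middle of the rack between the front ends of its side walls, at the height of the cell axes there. The walls (28 mm to either side of the middle, 30 mm high) begin here, 28 mm up the slope from the stop; nearer the stop there are only curbs, whose tops lie 9 mm below the cell axis, so both ends of the first cell are free.
- charger_seat (a point): Centre of the seated cell: 43 mm above the bench, 19 mm above the flat deck of the fixed dark charger (deck x = -83 to +67, y = -32 to +32 mm from here). x points from the sliding to the fixed contact, z up. The cell lies along x on two rails (y = +-9 mm) that centre it; nothing else stands beside it.
- charger_fixed (a point): Middle of the fixed contact, a brass plate facing the sliding contact, 25 mm along x from the seat; same axes. Its dark tower (red stripe, 20 mm wide, 25 mm deep) rises 26 mm above the deck, 7 mm above the seated cell's axis, so the cell goes in tilted: flat end low and pushing the sliding contact back, then the nub end down in front of the tower.
- slider_face (a point): Middle of the front of the sprung sliding contact, a steel blade 12 mm wide, at the height of the seated cell's axis; the blade's top is 9 mm higher. Behind it (10 to 28 mm) is a grey carriage 30 mm wide, 5 mm lower than the blade. At rest it stands 40 mm from the fixed contact, 10 mm less than the cell's length.
- slider (a joint): Travel of the sliding contact in m: 0 at rest, growing as it is pushed away from the fixed contact, 0.010 with a cell seated, 0.018 at its hard end stop. The spring pushes with about 2 N at rest, 3.3 N with a cell seated and 4.3 N at the end stop.
- mat_centre (a point): Centre of the top of a fixed black ribbed rubber mat, 130 mm along x by 124 mm, 2 mm thick. Its round ribs run along the point's x axis, 16 mm apart, their tops 5 mm above the bench; a cell laid along them rests between two ribs, its axis 16 mm above the bench, and does not roll away.
- oil_bottle: Bystander: white and green oil bottle, 40 mm in diameter, 130 mm high, standing; origin at the centre of its underside.
- tape_roll: Bystander: yellow roll of tape lying flat, 63 mm in diameter, 19 mm high; origin at the centre of its underside.
- driver_yellow: Bystander: screwdriver with a yellow handle, 183 mm long, 31 mm wide, lying on the bench; origin at the middle of its underside, long axis along its own y.
Not all that is in view belongs to the job. Leave any orange or purple look-alike of the part that bears cell_1_centre alone. Leave any red look-alike of the part that bears cell_3_centre alone.

How it is judged:
On the way:
1. cell 1 has been taken out of the rack and cell 2 has rolled down to the stop (distance between cell_1_centre and rack_stop above 0.06 m and distance between cell_2_centre and rack_stop below 0.006 m), for 0.2 s.
At the end, for the whole second after the job is handed in: Cell 1 lies in the charger within 4 mm of its seat and within 0.1 rad of the charger's axis, nub at the fixed contact, the sliding contact pushed back 7 to 13 mm by it; cell 2 lies within 6 mm of the stop position of the rack, cells 3 and 4 behind it in the channel (distance between cell_1_centre and charger_seat below 0.004 m and angle between the y axis of cell_1_centre and the x axis of charger_seat, either way round below 0.1 rad and x of cell_1_nub in the frame of charger_seat above 0.02 m and value of joint slider between 0.007 and 0.013 m and distance between cell_2_centre and rack_stop below 0.006 m and distance between cell_3_centre and rack_stop below 0.0383 m and y of cell_3_centre in the frame of rack_stop between -0.006 and 0.006 m and distance between cell_4_centre and rack_stop below 0.0646 m and y of cell_4_centre in the frame of rack_stop between -0.006 and 0.006 m); the robot touches nothing.
It fails at once if the sprung contact is pressed hard (more than 20 N) (contact force between slider and anything else above 20 N).
It fails at once if another cell is taken or knocked out of the rack (distance of any of cell_2_centre, cell_3_centre, cell_4_centre from where it was at the start of the episode above 0.05 m).
It fails at once if the oil bottle is disturbed (moved more than 25 mm) (distance of oil_bottle from where it was at the start of the episode above 0.025 m).
It fails at once if the tape roll is disturbed (moved more than 25 mm) (distance of tape_roll from where it was at the start of the episode above 0.025 m).
It fails at once if the yellow screwdriver is disturbed (moved more than 25 mm) (distance of driver_yellow from where it was at the start of the episode above 0.025 m).
It also fails if it takes over 61 s, if anything falls off the work surface, if the arm or the gripper's body presses on something with over 40 N, if the wrist force passes 120 N, or if a joint passes its speed limit or range.

ROBOT

A 7-joint arm with a two-finger parallel gripper is mounted at the origin on a cart in front of the work surface, level with it; the furniture and walls round the work are solid. World frame = base frame: x ahead of the robot, y to its left, z up, the work surface at z = 0. Lengths are in m, angles in rad, forces in N, time in s.
With the tool pointing down it reaches from about 0.4 to 0.875 m from the base axis. Payload 19.3 kg.
Tool frame: the origin (TCP) lies midway between the tips of the shut fingers; the grasp point (between the pads) lies 19 mm behind it; y points along the fingers, x is the direction in which the jaws open and shut, and the axes are right-handed (so a half turn about y gives the same grasp; the last joint's range is limited). The gripper opens to 85 mm and grips with 20 to 120 N. Pads are 22 mm wide; open, the fingers measure 114 mm over their backs; the gripper's body (76 mm by 85 mm) begins 54 mm behind the grasp point. The pads swing forward as they close: fully open they stand 13 mm farther back than shut.
Start: joints at [-1.254, 0.521, -0.036, 1.599, 0.021, 1.021, -0.113], TCP at [0.236, 0.579, 0.231] pointing down, gripper open.
Joint ranges: [-2.91, 2.91], [-0.3, 2.13], [-1.5, 1.42], [0.17, 2.43], [-1.26, 4.41], [0.16, 1.93], [-2.52, 2.52]. Speed limits (rad/s): [1.89, 1.89, 2.39, 2.39, 3.01, 3.01, 3.01].

INTERFACE

Orientations are given as a unit quaternion [w, x, y, z].
In Python, from cell import telemetry, cams, order gives the robot as it stands. The module is installed in compiled form; this text tells all that it offers.
- The arm moves only by the tool move_arm, never from a script. Its argument "rows" is a list of rows, each an object of numbers: "grip": the closure, from 0 (fully open) to 1 (shut); "dx", "dy", "dz": the shift along the tool's x, y, z in m; "spin": the turn about the tool's y in degrees. A call has exactly 8 rows; each row is the pose to reach, as a shift and turn from the pose commanded when the call began, along the tool's axes at that moment; what a row does not reach only later rows make up. A row lasts 1/8 s, in which the tool goes at most 62.5 mm and 10.7 degrees, less where a joint would pass 70% of its speed; a pose out of reach is approached as far as the arm can. A call with a gripper value outside its range is refused whole. The fingers move at their own pace and stop on an object; "force" is the grip in N (left out, the last holds). Time passes only in rows, so rows that repeat a pose let the fingers close, or fill a call up. It gives the time, the measured TCP pose, the force and the opening at its end, in the units of the state.
- telemetry.get_state(): the state, without advancing time (a new reading comes with each control period).
- cams.camera(name): name is "side" or "top" or "wrist"; returns a dict with "image" (480x640x3 uint8, blue, green, red), "fovy" (degrees; the focal length in pixels is half the picture's height over the tangent of half this angle, whatever the lens; pixels are square), "cx", "cy" (the principal point, pixels), "k1" (the pictures are not rectified: a ray, as slopes to the right and down, at radius r is drawn at 1 + k1 r^2 times it, then the intrinsics apply), "R" (3x3) and "t" (3): a world point X has camera coordinates R X + t. Camera axes: x right, y down, z forward; pixel columns grow to the right and rows downward; lengths in m; the calibration is good to about 2 mm. A picture is of the moment at which its call begins. There is no depth.
- order.close_job(): hands the job in, once; it reports no verdict.
The state is a dict: "time": time; "joint_pos": joint angles; "qd": joint speeds; "tau": joint torques, N m; "eef_pos": TCP position; "ee_rot": TCP orientation; "wrist_force": force on the tool from outside, world axes, zero at the start; "moment": the same for the moment, N m; "finger_gap": opening from 0.0 (shut) to 1.0 (fully open).
Only numpy, scipy, OpenCV 4.12 (cv2) and the standard library are available. Lean on these libraries where they do the work, as an engineer would, in place of code of your own. Each camera call takes 0.05 s, during which the arm holds its last target.

## Working session

There is one attempt and no reset: what is moved stays moved. The work goes in short steps, Python scripts to look and compute and a tool call to move; the robot and the scene stay as the last step left them, time stands still between calls to the robot, and variables do not carry over. Pictures are saved under pics/ and viewed, and the job is handed in when it is done.

Besides the shell and the picture viewer there is one more tool, called after "Emit:" as name([rows], argument=value, ...), one row to a line, values as JSON. move_arm: Moves the arm, as the interface text tells. Its arguments: {"type":"object","properties":{"rows":{"type":"array","items":{"type":"object","properties":{"grip":{"type":"number"},"dx":{"type":"number"},"dy":{"type":"number"},"dz":{"type":"number"},"spin":{"type":"number"}}}},"force":{"type":"number"}},"required":["rows"]}

```bash
mkdir -p pics; ls; cat > h.py <<'E'
import numpy as np, cv2
from cell import telemetry, cams, order
from scipy.spatial.transform import Rotation as Rn
def cam(n):
    c=cams.camera(n); return c
def K(c):
    f=240/np.tan(np.radians(c['fovy'])/2); return f
def proj(c,X):
    X=np.atleast_2d(X); p=X@np.array(c['R']).T+np.array(c['t']); s=p[:,:2]/p[:,2:]
    r2=(s**2).sum(1,keepdims=True); s=s*(1+c['k1']*r2); return s*K(c)+[c['cx'],c['cy']]
def ray(c,uv):
    d=(np.array(uv,float)-[c['cx'],c['cy']])/K(c); s=d.copy()
    for _ in range(30): s=d/(1+c['k1']*(s@s))
    R=np.array(c['R']); o=-R.T@np.array(c['t']); v=R.T@np.array([s[0],s[1],1]); return o,v/np.linalg.norm(v)
def onz(c,uv,z):
    o,v=ray(c,uv); return o+v*(z-o[2])/v[2]
def tri(*cu):
    A=np.zeros((3,3));b=np.zeros(3)
    for c,uv in cu:
        o,v=ray(c,uv);P=np.eye(3)-np.outer(v,v);A+=P;b+=P@o
    X=np.linalg.solve(A,b)
    return X,[np.linalg.norm((np.eye(3)-np.outer(v,v))@(X-o)) for o,v in [ray(c,u) for c,u in cu]]
def save(c,n): cv2.imwrite('pics/'+n,c['image'])
def st():
    s=telemetry.get_state(); return s
E
python3 - <<'E'
from h import *
import pickle
for n in ['side','top','wrist']:
    c=cam(n); save(c,n+'0.png'); pickle.dump(c,open(n+'0.pkl','wb'))
    print(n,c['fovy'],c['cx'],c['cy'],c['k1'],-np.array(c['R']).T@c['t'],np.array(c['R']).round(3).tolist())
s=st(); print({k:np.round(v,3) for k,v in s.items()})
print(Rn.from_quat(np.array(s['ee_rot'])[[1,2,3,0]]).as_matrix().round(3))
E
```

```text
pics
side 53.03165058562436 313.2326264498698 247.9411997678767 -0.11389013297442979 [0.15946587 0.92733311 0.51519853] [[-0.908, -0.419, -0.003], [-0.185, 0.407, -0.894], [0.376, -0.811, -0.448]]
top 49.66277317176248 311.12827590186004 238.49859310590267 -0.007906337797913065 [0.3173161  0.09927938 1.08491784] [[0.077, -0.997, 0.006], [-0.972, -0.077, -0.22], [0.22, 0.011, -0.975]]
wrist 65.02518810907151 317.4487279190936 240.73795380783295 -0.049541873229423064 [0.16815624 0.60516111 0.37213507] [[0.377, 0.926, -0.0], [0.888, -0.362, 0.285], [0.264, -0.107, -0.959]]
{'time': np.float64(0.15), 'joint_pos': array([-1.254,  0.522, -0.036,  1.6  ,  0.021,  1.021, -0.113]), 'qd': array([ 0.001, -0.001,  0.001,  0.   , -0.002,  0.002, -0.   ]), 'tau': array([ 2.0000e-03, -9.2739e+01,  1.9810e+00, -3.7005e+01,  1.8000e-02,
        6.0000e-03, -0.0000e+00]), 'eef_pos': array([0.236, 0.579, 0.231]), 'ee_rot': array([-0.587,  0.587,  0.394, -0.395]), 'wrist_force': array([ 0.416, -0.387, -0.294]), 'moment': array([ 0.025, -0.012,  0.009]), 'finger_gap': np.float64(1.001)}
[[ 0.377 -0.    -0.926]
 [ 0.926 -0.001  0.377]
 [-0.001 -1.    -0.   ]]
```

View pics/top0.png

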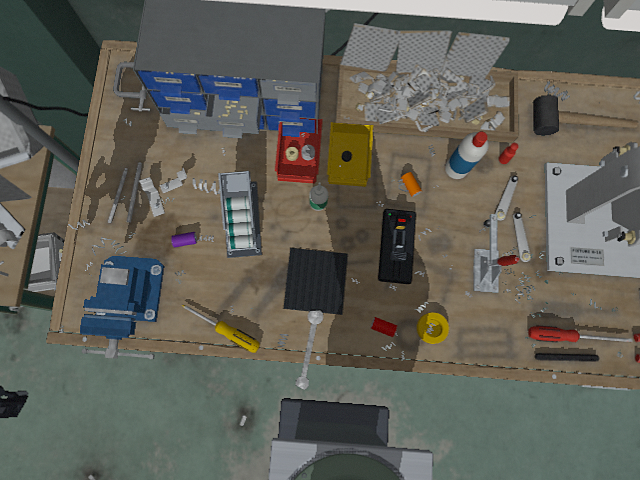

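View pics/side0.png

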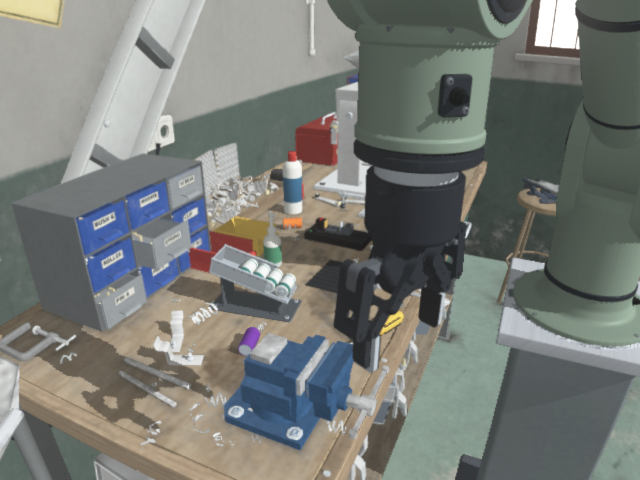

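View pics/wrist0.png

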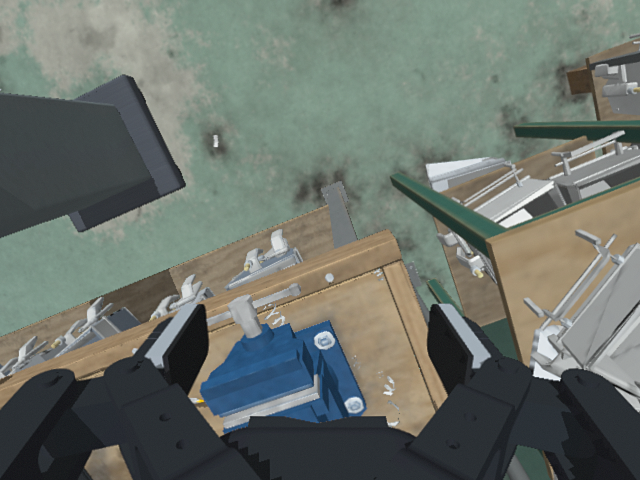

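```bash
python3 - <<'E'
from h import *
import pickle
t=pickle.load(open('top0.pkl','rb'));s=pickle.load(open('side0.pkl','rb'))
print(proj(t,[[.236,.579,.231],[0,0,0],[.236,.579,0]]))
im=t['image']
cv2.imwrite('pics/t_rack.png',cv2.resize(im[160:270,160:290],None,fx=5,fy=5,interpolation=cv2.INTER_CUBIC))
cv2.imwrite('pics/t_chg.png',cv2.resize(im[190:340,270:460],None,fx=4,fy=4,interpolation=cv2.INTER_CUBIC))
cv2.imwrite('pics/s_rack.png',cv2.resize(s['image'][210:360,190:390],None,fx=4,fy=4,interpolation=cv2.INTER_CUBIC))
E
```

```text
[[  2.82813158 383.5296755 ]
 [346.90221434 529.23039544]
 [ 68.32238792 377.55877397]]
```

View pics/t_rack.png

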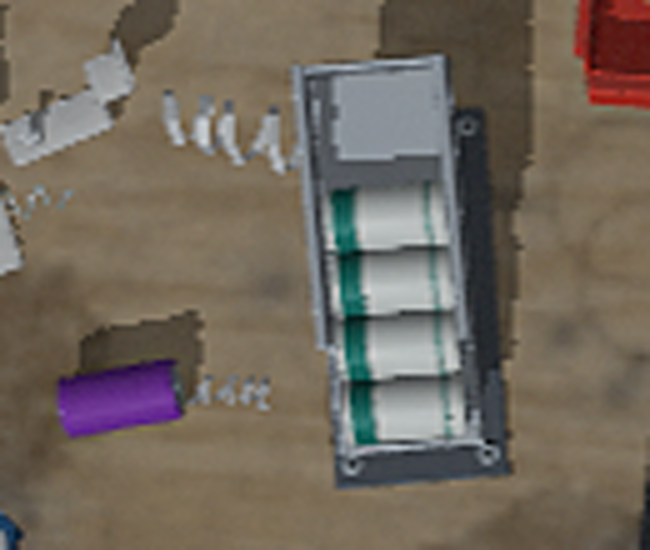

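View pics/t_chg.png

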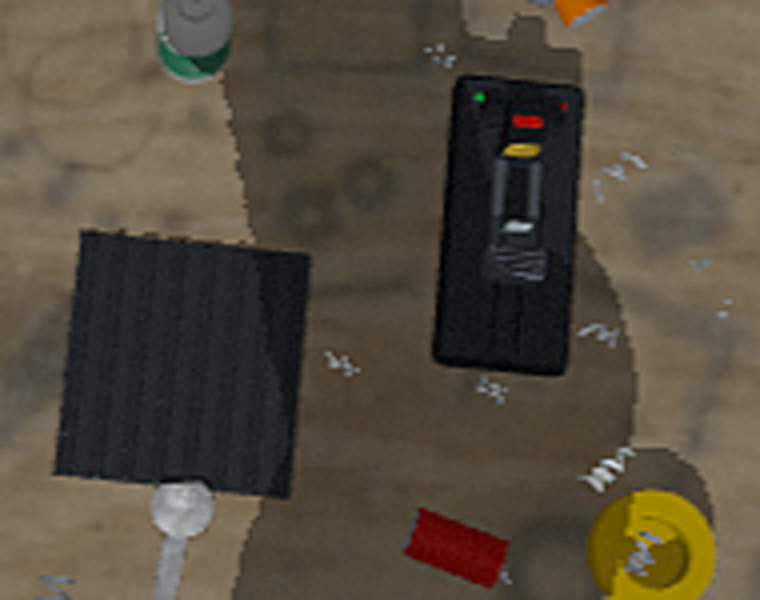

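View pics/s_rack.png

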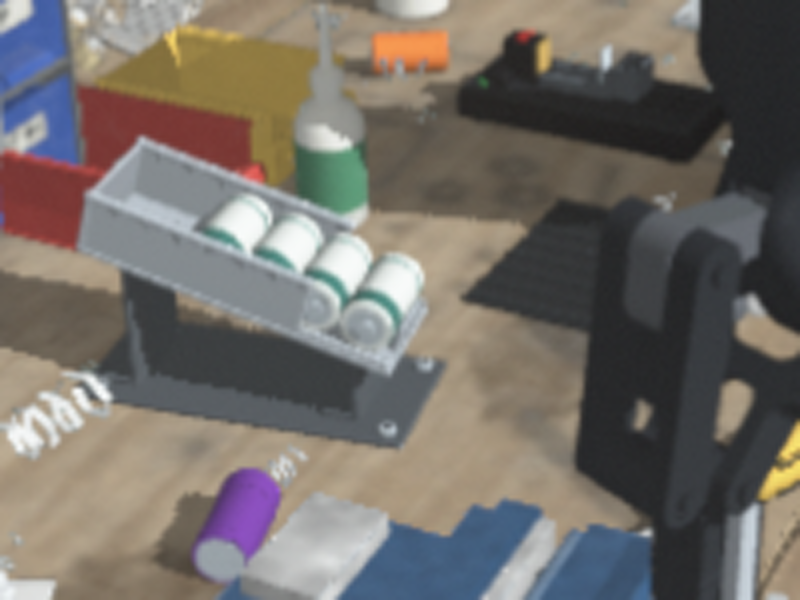

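```bash
python3 - <<'E'
from h import *
import pickle
t=pickle.load(open('top0.pkl','rb'));s=pickle.load(open('side0.pkl','rb'));w=pickle.load(open('wrist0.pkl','rb'))
T=lambda u,v:(160+u/5,160+v/5)
G=lambda u,v:(270+u/4,190+v/4)
def p(n,uv,z): print(n,onz(t,uv,z).round(4),np.linalg.norm(onz(t,uv,z)[:2]).round(3))
# cell ends top line: z=.055 axis (side silhouettes approx)
p('c1 nub',T(345,413),.055);p('c1 flat',T(466,408),.055)
p('plate corner bl',T(337,488),.003);p('plate br',T(510,472),.003);p('plate tr',T(485,110),.003)
p('chg tl',G(458,77),.024);p('chg tr',G(583,87),.024);p('chg bl',G(433,360),.024);p('chg br',G(565,376),.024)
p('tower stripe',G(528,122),.050);p('blade',G(515,226),.052)
for n,q in zip(['tl','tr','bl','br'],[(80,232),(310,254),(55,473),(290,497)]): p('mat '+n,G(*q),.004)
p('bottle base',(318,205),.0); p('bottle top',(319,188),.13)
p('tape',G(655,545),.019)
print(proj(w,[.236,.579,.231]))
print('side bottle',onz(s,(190+330/4,210+215/4),0))
for n,q in [('c1 nub face',(365,330)),('c1 flat',(412,270))]:print(n,onz(s,(190+q[0]/4,210+q[1]/4),.055))
print('tri nub',tri((t,T(345,413)),(s,(190+365/4,210+325/4))))
print('charger side stripe',onz(s,(190+522/4,210+42/4),.05))
E
```

```text
c1 nub [0.5278 0.2769 0.055 ] 0.596
c1 flat [0.5337 0.2282 0.055 ] 0.58
plate corner bl [0.5058 0.2856 0.003 ] 0.581
plate br [0.5184 0.2132 0.003 ] 0.561
plate tr [0.6783 0.24   0.003 ] 0.72
chg tl [ 0.6322 -0.0389  0.024 ] 0.633
chg tr [ 0.6319 -0.1054  0.024 ] 0.641
chg bl [ 0.4798 -0.033   0.024 ] 0.481
chg br [ 0.4768 -0.1013  0.024 ] 0.487
tower stripe [ 0.6032 -0.0727  0.05  ] 0.608
blade [ 0.5474 -0.0679  0.052 ] 0.552
mat tl [0.5367 0.1551 0.004 ] 0.559
mat tr [0.5344 0.0324 0.004 ] 0.535
mat bl [0.4086 0.1571 0.004 ] 0.438
mat br [0.4058 0.0348 0.004 ] 0.407
bottle base [0.6375 0.1028 0.    ] 0.646
bottle top [0.6333 0.103  0.13  ] 0.642
tape [ 0.3947 -0.1509  0.019 ] 0.423
[[320.74577914 311.84725087]]
side bottle [0.64281684 0.10344152 0.        ]
c1 nub face [0.52364144 0.28034786 0.055     ]
c1 flat [0.52879275 0.22333478 0.055     ]
tri nub (array([0.52681261, 0.27653802, 0.05498709]), [np.float64(0.0010288622479472794), np.float64(0.0010288622479474553)])
charger side stripe [ 0.59727012 -0.05906976  0.05      ]
```

```bash
cat >> h.py <<'E'
def toolM():
    s=st(); return np.array(s['eef_pos']),Rn.from_quat(np.array(s['ee_rot'])[[1,2,3,0]]).as_matrix()
def plan(target,xang):
    p,M=toolM(); d=M.T@(np.array(target)-p)
    a=np.degrees(np.arctan2(M[1,0],M[0,0])); sp=-((xang-a+180)%360-180)
    s=st()
    print('t',round(float(s['time']),2),'tcp',p.round(4),'xang',a.round(2),'tilt',M[2].round(4),'gap',round(float(s['finger_gap']),3),'F',np.round(s['wrist_force'],2))
    print('d mm',(d*1000).round(1),'spin',sp.round(2))
E
python3 -c "
from h import *
plan([.531,.2525,.20],99)"
```

```text
t 0.15 tcp [0.2357 0.5786 0.2309] xang 67.84 tilt [-8.e-04 -1.e+00 -0.e+00] gap 1.001 F [ 0.42 -0.39 -0.29]
d mm [-190.6   31.1 -396.5] spin -31.16
```

Emit:
move_arm([
  {"dx":-0.026,"dy":0.0,"dz":-0.055,"spin":-5,"grip":0},
  {"dx":-0.053,"dy":0.0,"dz":-0.11,"spin":-10,"grip":0},
  {"dx":-0.08,"dy":0.0,"dz":-0.166,"spin":-15,"grip":0},
  {"dx":-0.106,"dy":0.01,"dz":-0.221,"spin":-20,"grip":0},
  {"dx":-0.133,"dy":0.02,"dz":-0.276,"spin":-25,"grip":0},
  {"dx":-0.159,"dy":0.03,"dz":-0.331,"spin":-30,"grip":0},
  {"dx":-0.186,"dy":0.031,"dz":-0.386,"spin":-31,"grip":0},
  {"dx":-0.1906,"dy":0.031,"dz":-0.3965,"spin":-31,"grip":0},
], force=60)

```text
time: 1.15
eef_pos: [0.5335, 0.2485, 0.1999]
ee_rot: [0.461, -0.462, -0.535, 0.536]
wrist_force: [-0.4, 0.7, 1.2]
finger_gap: 1.001
```

```bash
python3 - <<'E'
from h import *
import pickle
plan([.531,.2525,.20],99)
for n in ['side','wrist']:
    c=cam(n); save(c,n+'1.png'); pickle.dump(c,open(n+'1.pkl','wb'))
E
```

```text
t 1.15 tcp [0.5335 0.2485 0.1999] xang 98.52 tilt [-1.7e-03 -1.0e+00  1.0e-04] gap 1.001 F [-0.43  0.7   1.16]
d mm [ 4.3 -0.2  1.8] spin -0.48
```

View pics/wrist1.png

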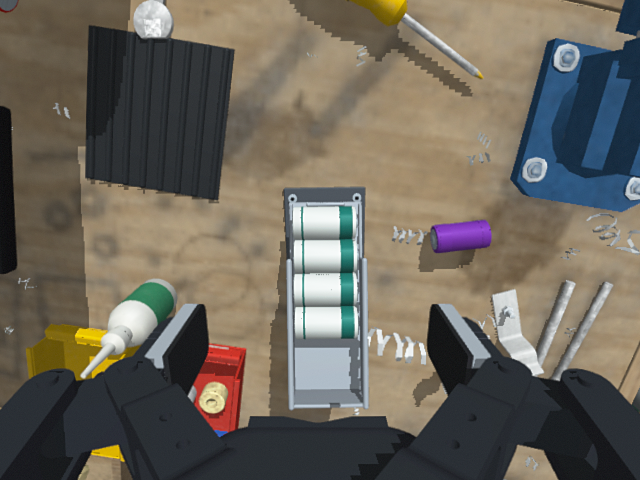

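View pics/side1.png

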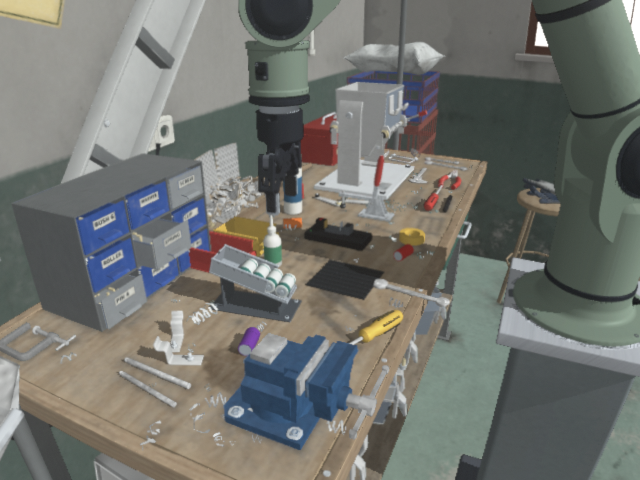

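```bash
python3 - <<'E'
from h import *
import pickle
w=pickle.load(open('wrist1.pkl','rb'))
cv2.imwrite('pics/w1r.png',cv2.resize(w['image'][175:275,265:385],None,fx=6,fy=6,interpolation=cv2.INTER_CUBIC))
cv2.imwrite('pics/w1m.png',cv2.resize(w['image'][10:210,70:250],None,fx=3,fy=3,interpolation=cv2.INTER_CUBIC))
im=w['image'].astype(int)
white=((im.min(2)>150)&(im.max(2)-im.min(2)<40))
g=(im[:,:,1]-im[:,:,2]>40)&(im[:,:,1]>60)
roi=np.zeros_like(g);roi[200:345,285:365]=1
n,l,stt,cc=cv2.connectedComponentsWithStats((g&roi).astype(np.uint8))
for i in range(1,n):
    if stt[i,4]>20: print(stt[i],cc[i].round(1))
E
```

```text
[301 207   2  29  53] [301.5 219.9]
[339 206  14  31 396] [345.5 220.6]
[340 239  14  32 408] [346.5 254.1]
[302 240   2  30  54] [302.6 253.6]
[302 273   2  31  53] [302.6 287. ]
[340 273  14  31 396] [346.5 287.7]
[303 307   2  31  59] [303.5 321.3]
[341 306  14  32 402] [347.1 321.1]
```

View pics/w1r.png

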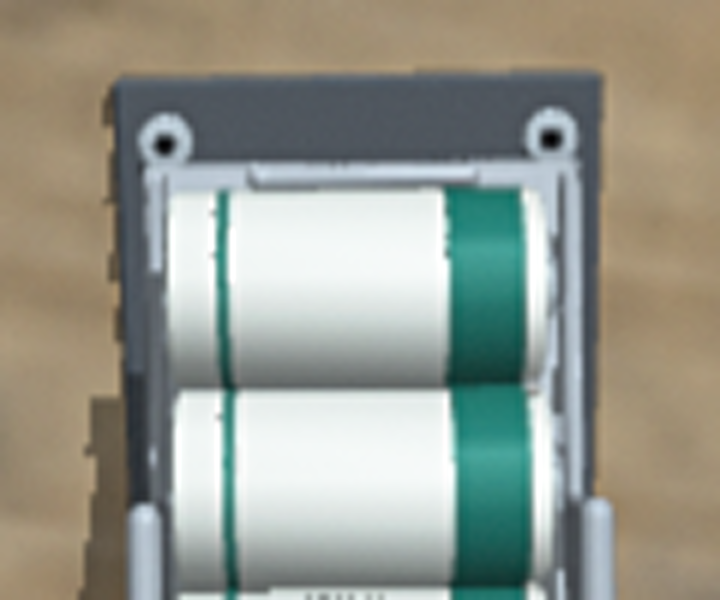

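View pics/w1m.png

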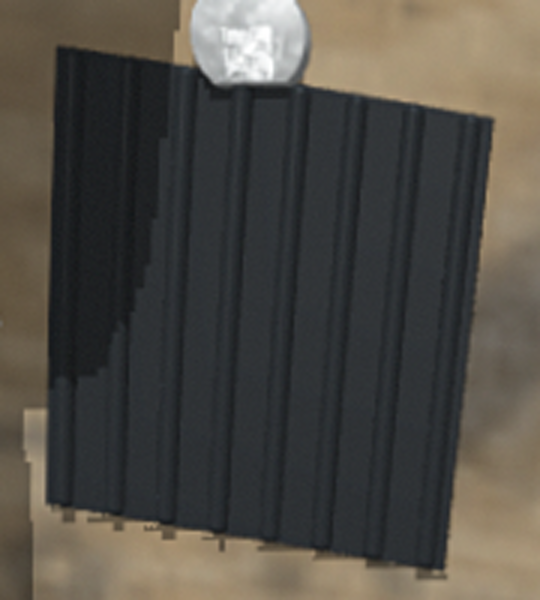

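```bash
python3 - <<'E'
from h import *
import pickle
w=pickle.load(open('wrist1.pkl','rb'))
W=lambda u,v:np.array((265+u/6-.4,175+v/6-.4))
# barrel ends at mid rows, top surface z=.068
for q in [(166,285),(545,275)]: print('end',onz(w,W(*q),.066).round(4))
# touch line c1/c2 and front silhouette
for q in [(300,186),(300,385),(300,583)]: print('line',onz(w,W(*q),.055).round(4))
for n,q in dict(curbL=(155,200),curbR=(572,200),screwL=(165,142),screwR=(551,137)).items(): print(n,onz(w,W(*q),.046 if 'curb' in n else .005).round(4))
# green bands fit -> rack axis
b=np.array([onz(w,p,.055+.013+z)[:2] for p,z in [((345.5,220.6),0),((346.5,254.1),.007),((346.5,287.7),.0143),((347.1,321.1),.0215)]])
print(b.round(4)); d=b[3]-b[0]; print('yaw',np.degrees(np.arctan2(d[1],d[0])))
p=onz(w,(301.5,219.9),.068);q=onz(w,(345.5,220.6),.068); d=q-p; print('y yaw',np.degrees(np.arctan2(d[1],d[0]))-90, p,q)
M=lambda u,v:np.array((70+u/3-.4,10+v/3-.4))
mc=[onz(w,M(*q),.002)for q in [(58,47),(493,117),(445,568),(48,502)]]
for m in mc: print('mat',m.round(4))
print(np.mean(mc,0))
for n in [((188,80),(165,520)),((300,95),(270,540))]:
  a,b=[onz(w,M(*q),.005) for q in n]; d=b-a; print('rib',a.round(4),b.round(4),np.degrees(np.arctan2(d[1],d[0])))
E
```

```text
end [0.5303 0.2292 0.066 ]
end [0.5219 0.276  0.066 ]
line [0.5175 0.2442 0.055 ]
line [0.5439 0.2481 0.055 ]
line [0.5715 0.2522 0.055 ]
curbL [0.524  0.2256 0.046 ]
curbR [0.5157 0.2805 0.046 ]
screwL [0.5237 0.2242 0.005 ]
screwR [0.5143 0.2815 0.005 ]
[[0.5227 0.2684]
 [0.5463 0.2727]
 [0.57   0.2763]
 [0.5936 0.2803]]
yaw 9.559702827420084
y yaw 7.645795265857757 [0.52708048 0.23587327 0.068     ] [0.52271572 0.26838735 0.068     ]
mat [0.4045 0.0376 0.002 ]
mat [0.407  0.1599 0.002 ]
mat [0.5349 0.1571 0.002 ]
mat [0.5322 0.0344 0.002 ]
[0.4696539  0.09723883 0.002     ]
rib [0.4091 0.0761 0.005 ] [0.532  0.0723 0.005 ] -1.758961307411713
rib [0.409  0.1073 0.005 ] [0.5334 0.1045 0.005 ] -1.3037531067331598
```

```bash
python3 -c "
from h import *
plan([.5298,.2528,.047],99.6)"
```

```text
t 1.25 tcp [0.5317 0.2516 0.2   ] xang 98.69 tilt [-3.e-04 -1.e+00  3.e-04] gap 1.001 F [ 0.31 -0.27  0.52]
d mm [  1.5 153.    1.6] spin -0.91
```

Emit:
move_arm([
  {"dx":0.0005,"dy":0.03,"dz":0.001,"spin":-0.8,"grip":0},
  {"dx":0.0005,"dy":0.065,"dz":0.001,"spin":-0.8,"grip":0},
  {"dx":0.0005,"dy":0.1,"dz":0.001,"spin":-0.8,"grip":0},
  {"dx":0.0005,"dy":0.13,"dz":0.001,"spin":-0.8,"grip":0},
  {"dx":0.0005,"dy":0.145,"dz":0.001,"spin":-0.8,"grip":0},
  {"dx":0.0005,"dy":0.153,"dz":0.001,"spin":-0.8,"grip":0},
  {"dx":0.0005,"dy":0.153,"dz":0.001,"spin":-0.8,"grip":0},
  {"dx":0.0005,"dy":0.153,"dz":0.001,"spin":-0.8,"grip":0},
])

```text
time: 2.25
eef_pos: [0.5304, 0.2534, 0.0482]
ee_rot: [-0.456, 0.456, 0.541, -0.54]
wrist_force: [0.5, -0.6, -0.2]
finger_gap: 1.004
```

```bash
python3 - <<'E'
from h import *
plan([.5298,.2528,.047],99.6)
c=cam('wrist'); save(c,'wrist2.png')
E
```

```text
t 2.25 tcp [0.5304 0.2534 0.0482] xang 99.63 tilt [ 5.0e-04 -1.0e+00 -1.2e-03] gap 1.004 F [ 0.55 -0.57 -0.23]
d mm [-0.5  1.2  0.7] spin 0.03
```

View pics/wrist2.png

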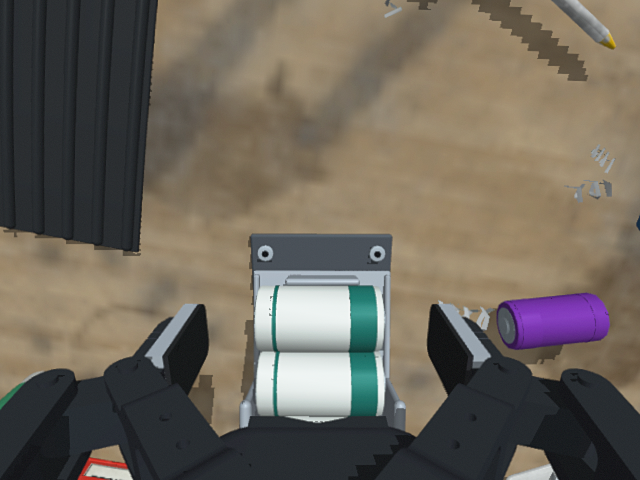

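Emit:
move_arm([
  {"dx":0,"dy":0,"dz":0,"spin":0,"grip":1},
  {"dx":0,"dy":0,"dz":0,"spin":0,"grip":1},
  {"dx":0,"dy":0,"dz":0,"spin":0,"grip":1},
  {"dx":0,"dy":0,"dz":0,"spin":0,"grip":1},
  {"dx":0,"dy":0,"dz":0,"spin":0,"grip":1},
  {"dx":0,"dy":0,"dz":0,"spin":0,"grip":1},
  {"dx":0,"dy":0,"dz":0,"spin":0,"grip":1},
  {"dx":0,"dy":0,"dz":0,"spin":0,"grip":1},
], force=40)

```text
time: 3.3
eef_pos: [0.5302, 0.253, 0.0479]
ee_rot: [-0.456, 0.456, 0.54, -0.54]
wrist_force: [-2.2, -2.5, 9.1]
finger_gap: 0.57
```

```bash
python3 - <<'E'
from h import *
plan([.5298,.2528,.047],99.6)
c=cam('wrist'); save(c,'wrist3.png')
c=cam('side'); cv2.imwrite('pics/side3.png',cv2.resize(c['image'][180:330,190:390],None,fx=4,fy=4,interpolation=cv2.INTER_CUBIC))
E
```

```text
t 3.3 tcp [0.5302 0.253  0.0479] xang 99.63 tilt [ 0.e+00 -1.e+00 -5.e-04] gap 0.57 F [-2.23 -2.46  9.14]
d mm [-0.2  0.9  0.4] spin 0.03
```

View pics/wrist3.png

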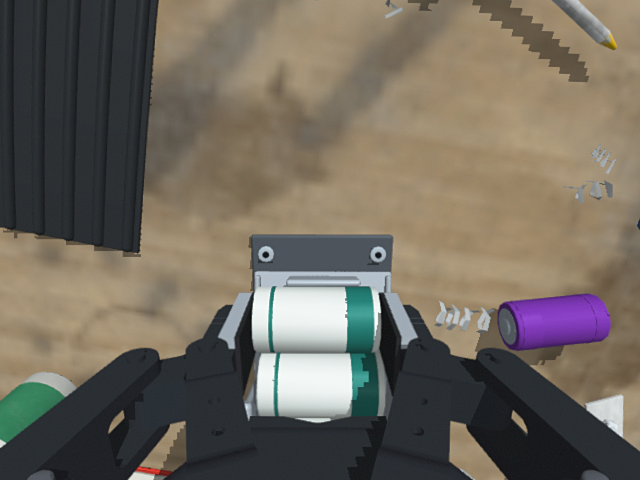

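View pics/side3.png

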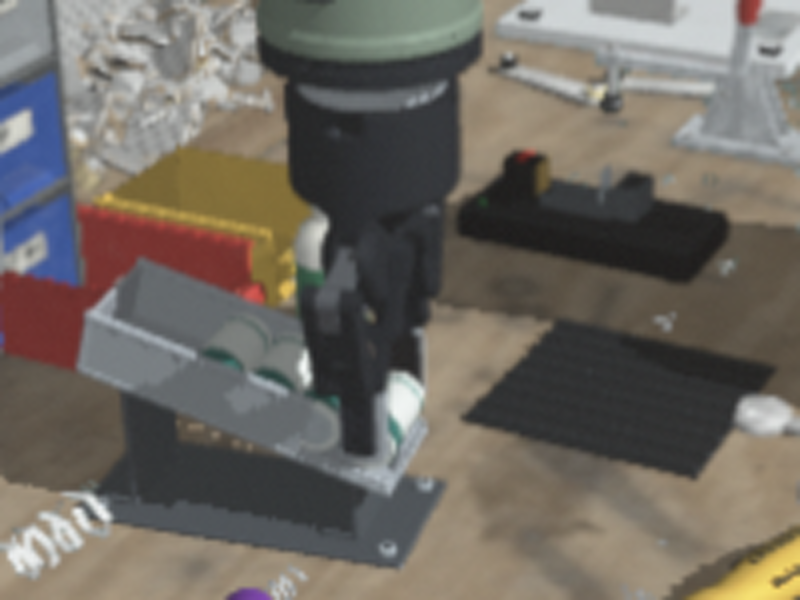

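Emit:
move_arm([
  {"dx":0,"dy":-0.004,"dz":0,"spin":0,"grip":1},
  {"dx":0,"dy":-0.01,"dz":0,"spin":0,"grip":1},
  {"dx":0,"dy":-0.017,"dz":0,"spin":0,"grip":1},
  {"dx":0,"dy":-0.025,"dz":0,"spin":0,"grip":1},
  {"dx":0,"dy":-0.037,"dz":0,"spin":0,"grip":1},
  {"dx":0,"dy":-0.055,"dz":0,"spin":0,"grip":1},
  {"dx":0,"dy":-0.075,"dz":0,"spin":0,"grip":1},
  {"dx":0,"dy":-0.1,"dz":0,"spin":0,"grip":1},
])

```text
time: 4.4
eef_pos: [0.53, 0.253, 0.1489]
ee_rot: [-0.456, 0.456, 0.54, -0.54]
wrist_force: [-0.2, -0.3, -0.4]
finger_gap: 0.565
```

```bash
python3 - <<'E'
from h import *
plan([.4697,.097,.15],-1.5)
c=cam('wrist'); save(c,'wrist4.png')
c=cam('side'); cv2.imwrite('pics/side4.png',cv2.resize(c['image'][180:330,190:390],None,fx=4,fy=4,interpolation=cv2.INTER_CUBIC))
E
```

```text
t 4.4 tcp [0.53   0.253  0.1489] xang 99.63 tilt [ 1.e-04 -1.e+00 -2.e-04] gap 0.565 F [-0.18 -0.26 -0.35]
d mm [-143.7   -1.2   85.6] spin 101.13
```

View pics/wrist4.png

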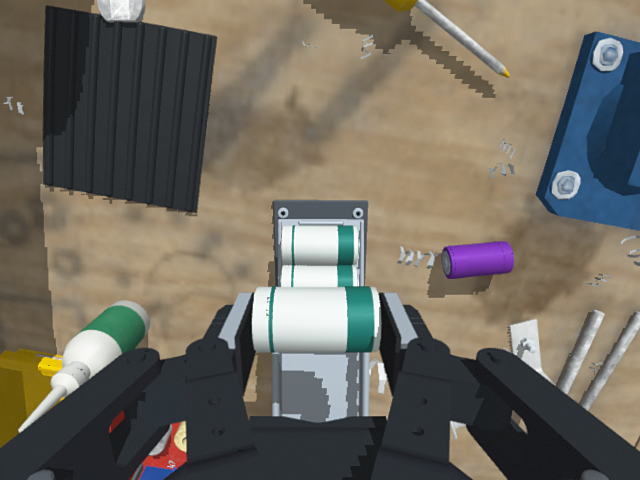

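View pics/side4.png

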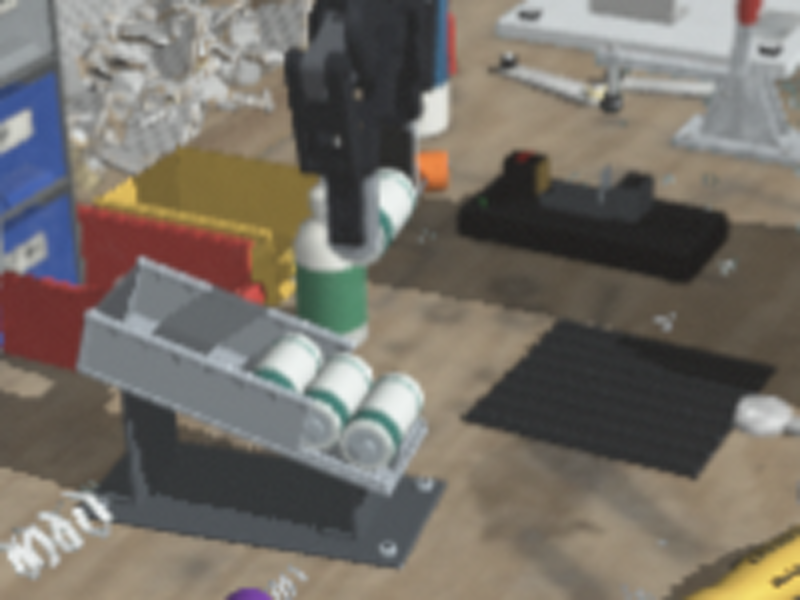

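Emit:
move_arm([
  {"dx":-0.02,"dy":0,"dz":0.009,"spin":10,"grip":1},
  {"dx":-0.042,"dy":0,"dz":0.019,"spin":20,"grip":1},
  {"dx":-0.064,"dy":0,"dz":0.028,"spin":30,"grip":1},
  {"dx":-0.086,"dy":0,"dz":0.038,"spin":40,"grip":1},
  {"dx":-0.108,"dy":0,"dz":0.048,"spin":50,"grip":1},
  {"dx":-0.13,"dy":0,"dz":0.058,"spin":60,"grip":1},
  {"dx":-0.142,"dy":0,"dz":0.063,"spin":70,"grip":1},
  {"dx":-0.1472,"dy":0,"dz":0.0653,"spin":80,"grip":1},
])

```text
time: 5.5
eef_pos: [0.4901, 0.0962, 0.1476]
ee_rot: [0.697, -0.697, -0.118, 0.118]
wrist_force: [0.5, 0.3, -0.3]
finger_gap: 0.567
```

```bash
python3 - <<'E'
from h import *
import pickle
plan([.49,.0968,.147],-1.5)
c=cam('wrist'); save(c,'wrist5.png'); pickle.dump(c,open('wrist5.pkl','wb'))
E
```

```text
t 5.5 tcp [0.4901 0.0962 0.1476] xang 19.25 tilt [ 1.e-04 -1.e+00  2.e-04] gap 0.567 F [ 0.52  0.29 -0.3 ]
d mm [0.1 0.6 0.6] spin 20.75
```

View pics/wrist5.png

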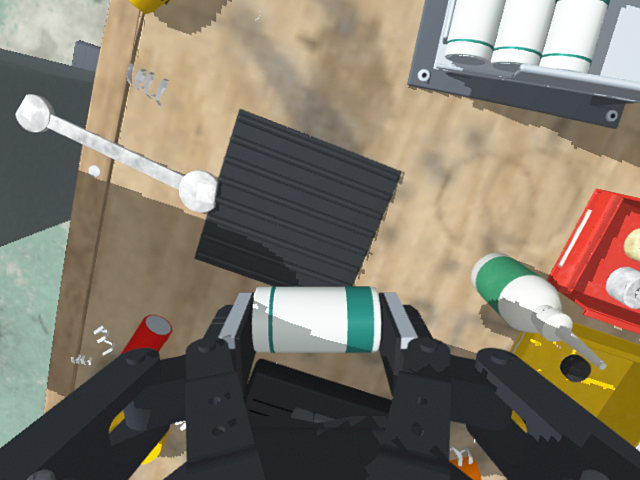

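```bash
python3 - <<'E'
from h import *
import pickle
w=pickle.load(open('wrist5.pkl','rb'))
im=w['image'][95:300,185:415]
im=np.clip(im.astype(float)*2.2,0,255).astype(np.uint8)
cv2.imwrite('pics/w5m.png',cv2.resize(im,None,fx=3.4,fy=2.9,interpolation=cv2.INTER_CUBIC))
for dx in (-65,0,65):
  for r in (-56,-8,8,56):
    print(dx,r)
# predicted rib lines from guess centre
a=np.radians(-1.5);X=np.array([np.cos(a),np.sin(a)]);Y=np.array([-np.sin(a),np.cos(a)])
C=np.array([.4705,.097])
big=cv2.resize(w['image'],None,fx=2,fy=2)
im2=np.clip(big.astype(float)*2,0,255).astype(np.uint8)
for r in range(-56,57,16):
  pts=[np.r_[C+X*x+Y*r/1000,.005] for x in (-.065,.065)]
  q=(proj(w,pts)+.5)*2-.5
  cv2.line(im2,tuple(q[0].astype(int)),tuple(q[1].astype(int)),(0,0,255),1)
cv2.imwrite('pics/w5o.png',im2[180:600,360:860])
E
```

```text
-65 -56
-65 -8
-65 8
-65 56
0 -56
0 -8
0 8
0 56
65 -56
65 -8
65 8
65 56
```

View pics/w5o.png

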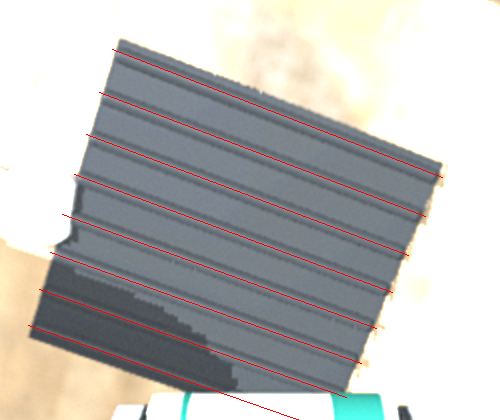

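```bash
python3 - <<'E'
from h import *
import pickle
w=pickle.load(open('wrist5.pkl','rb'))
g=cv2.cvtColor(w['image'],cv2.COLOR_BGR2GRAY).astype(np.float32)
a=np.radians(-1.5);X=np.array([np.cos(a),np.sin(a)]);Y=np.array([-np.sin(a),np.cos(a)])
C=np.array([.4705,.097])
# rectified bench-plane sampling at z=.005, average along x for halves
ys=np.arange(-70,71,0.5)
for lo,hi in [(-40,-10),(0,30),(35,60)]:
  P=np.array([[np.r_[C+X*x/1000+Y*y/1000,.005] for x in np.arange(lo,hi,1)] for y in ys])
  q=proj(w,P.reshape(-1,3)).reshape(len(ys),-1,2).astype(np.float32)
  s=cv2.remap(g,q[...,0],q[...,1],cv2.INTER_LINEAR).mean(1)
  print(lo,' '.join(f'{y:.0f}:{v:.0f}' for y,v in zip(ys[80::2],s[80::2])))
E
```

```text
-40 -30:48 -29:55 -28:59 -27:58 -26:54 -25:60 -24:70 -23:66 -22:53 -21:50 -20:60 -19:63 -18:64 -17:64 -16:64 -15:64 -14:64 -13:64 -12:64 -11:57 -10:54 -9:61 -8:71 -7:63 -6:52 -5:52 -4:64 -3:65 -2:64 -1:64 0:64 1:64 2:64 3:64 4:63 5:54 6:55 7:63 8:71 9:61 10:51 11:57 12:66 13:66 14:66 15:66 16:66 17:66 18:66 19:66 20:63 21:52 22:55 23:65 24:71 25:59 26:51 27:60 28:66 29:66 30:66 31:66 32:66 33:66 34:66 35:67 36:62 37:51 38:56 39:67 40:70 41:57 42:53 43:64 44:67 45:67 46:66 47:67 48:67 49:67 50:67 51:67 52:58 53:50 54:57 55:68 56:68 57:56 58:55 59:66 60:64 61:97 62:145 63:145 64:145 65:145 66:145 67:144 68:144 69:142 70:141
0 -30:63 -29:63 -28:63 -27:58 -26:54 -25:60 -24:68 -23:65 -22:53 -21:50 -20:60 -19:63 -18:63 -17:63 -16:63 -15:64 -14:64 -13:64 -12:64 -11:57 -10:54 -9:61 -8:68 -7:63 -6:52 -5:52 -4:63 -3:64 -2:64 -1:64 0:64 1:64 2:64 3:65 4:63 5:55 6:54 7:62 8:69 9:61 10:52 11:55 12:64 13:64 14:64 15:64 16:64 17:64 18:64 19:65 20:62 21:52 22:55 23:63 24:69 25:59 26:51 27:59 28:65 29:65 30:64 31:65 32:64 33:65 34:65 35:65 36:61 37:51 38:56 39:64 40:68 41:57 42:53 43:62 44:65 45:65 46:65 47:65 48:65 49:65 50:65 51:66 52:58 53:49 54:57 55:66 56:67 57:56 58:55 59:65 60:64 61:85 62:119 63:121 64:121 65:122 66:123 67:124 68:125 69:126 70:127
35 -30:62 -29:62 -28:62 -27:58 -26:54 -25:59 -24:65 -23:63 -22:53 -21:50 -20:60 -19:63 -18:63 -17:62 -16:63 -15:62 -14:63 -13:63 -12:62 -11:57 -10:54 -9:60 -8:66 -7:62 -6:52 -5:51 -4:62 -3:63 -2:63 -1:63 0:63 1:63 2:63 3:63 4:62 5:54 6:54 7:61 8:66 9:60 10:52 11:54 12:63 13:63 14:63 15:63 16:63 17:63 18:63 19:64 20:61 21:52 22:55 23:62 24:66 25:59 26:52 27:58 28:64 29:64 30:63 31:64 32:64 33:64 34:64 35:64 36:61 37:50 38:55 39:63 40:66 41:57 42:52 43:61 44:65 45:64 46:64 47:64 48:64 49:64 50:64 51:65 52:58 53:49 54:56 55:64 56:65 57:56 58:54 59:62 60:62 61:108 62:169 63:175 64:174 65:175 66:175 67:175 68:174 69:174 70:174
```

Emit:
move_arm([
  {"dx":0,"dy":0.01,"dz":0,"spin":10,"grip":1},
  {"dx":0,"dy":0.035,"dz":0,"spin":20,"grip":1},
  {"dx":0,"dy":0.065,"dz":0,"spin":20.9,"grip":1},
  {"dx":0,"dy":0.095,"dz":0,"spin":20.9,"grip":1},
  {"dx":0,"dy":0.12,"dz":0,"spin":20.9,"grip":1},
  {"dx":0,"dy":0.131,"dz":0,"spin":20.9,"grip":1},
  {"dx":0,"dy":0.136,"dz":0,"spin":20.9,"grip":1},
  {"dx":0,"dy":0.137,"dz":0,"spin":20.9,"grip":1},
])

```text
time: 6.55
eef_pos: [0.4906, 0.0971, 0.0107]
ee_rot: [0.707, -0.707, 0.007, -0.008]
wrist_force: [-0.0, -0.4, -0.8]
finger_gap: 0.571
```

```bash
python3 - <<'E'
from h import *
plan([.49,.0965,.009],-1.5)
c=cam('side'); cv2.imwrite('pics/side6.png',cv2.resize(c['image'][180:330,240:440],None,fx=4,fy=4,interpolation=cv2.INTER_CUBIC))
E
```

```text
t 6.55 tcp [0.4906 0.0971 0.0107] xang -1.23 tilt [ 6.e-04 -1.e+00  3.e-04] gap 0.571 F [-0.   -0.43 -0.8 ]
d mm [-0.6  1.7 -0.6] spin 0.27
```

View pics/side6.png

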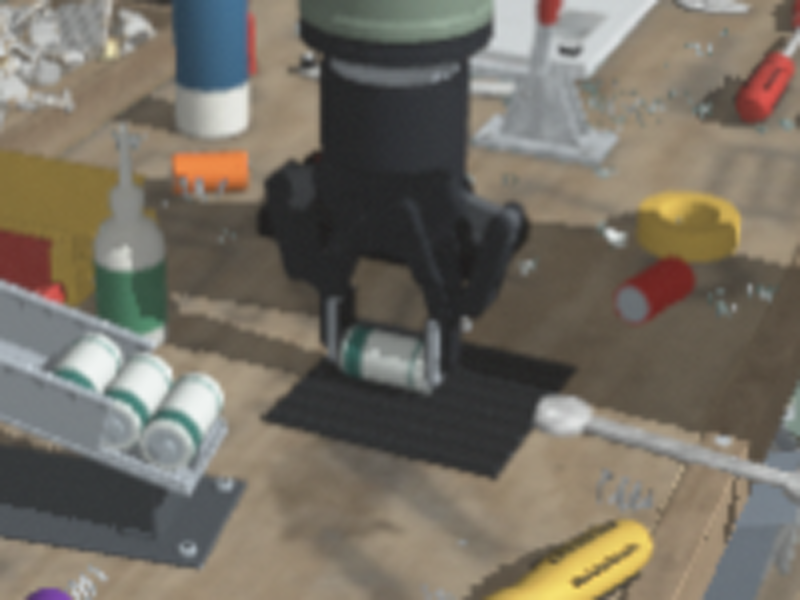

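Emit:
move_arm([
  {"dx":0,"dy":0.0012,"dz":-0.0003,"spin":0.2,"grip":1},
  {"dx":0,"dy":0.0015,"dz":-0.0003,"spin":0.2,"grip":1},
  {"dx":0,"dy":0.0015,"dz":-0.0003,"spin":0.2,"grip":1},
  {"dx":0,"dy":0.0015,"dz":-0.0003,"spin":0.2,"grip":0.3},
  {"dx":0,"dy":0.0015,"dz":-0.0003,"spin":0.2,"grip":0.2},
  {"dx":0,"dy":0.0015,"dz":-0.0003,"spin":0.2,"grip":0},
  {"dx":0,"dy":0.0015,"dz":-0.0003,"spin":0.2,"grip":0},
  {"dx":0,"dy":0.0015,"dz":-0.0003,"spin":0.2,"grip":0},
])

```text
time: 7.6
eef_pos: [0.4903, 0.0967, 0.0088]
ee_rot: [-0.707, 0.707, -0.009, 0.009]
wrist_force: [0.6, -0.3, 0.0]
finger_gap: 0.997
```

```bash
python3 - <<'E'
from h import *
plan([.49,.0965,.009],-1.5)
c=cam('side'); cv2.imwrite('pics/side7.png',cv2.resize(c['image'][180:330,240:440],None,fx=4,fy=4,interpolation=cv2.INTER_CUBIC))
c=cam('wrist'); save(c,'wrist7.png')
E
```

```text
t 7.6 tcp [0.4903 0.0967 0.0088] xang -1.46 tilt [ 0. -1. -0.] gap 0.997 F [ 0.64 -0.27  0.03]
d mm [-0.3 -0.2 -0.2] spin 0.04
```

View pics/wrist7.png

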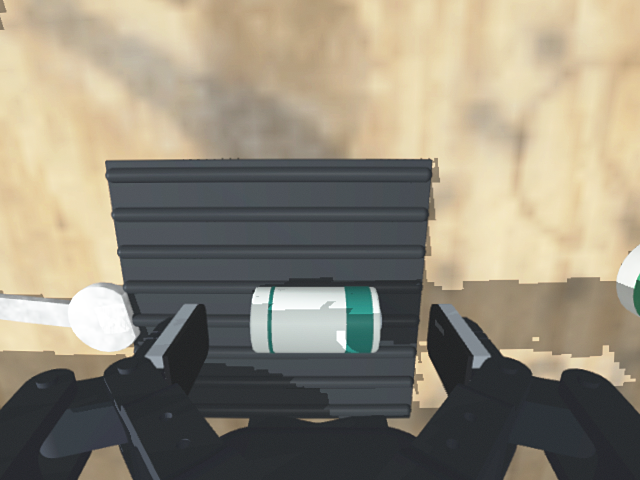

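View pics/side7.png

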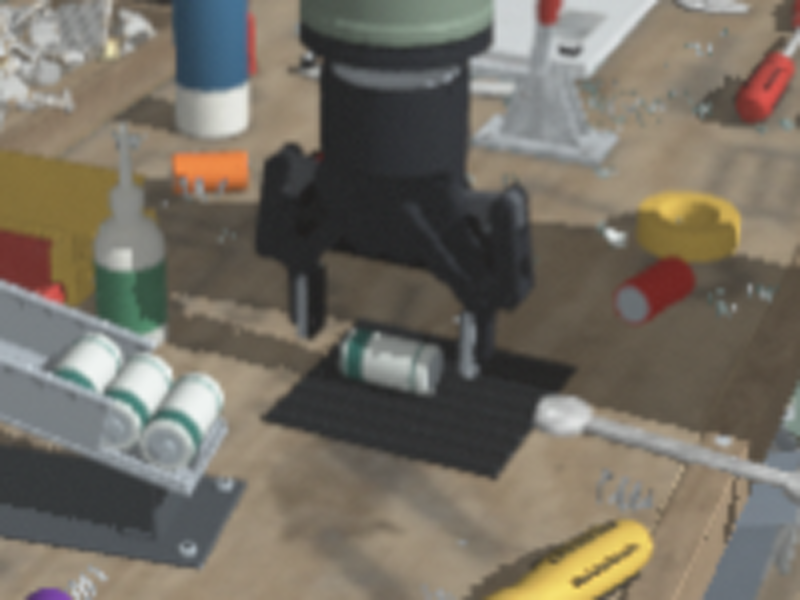

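Emit:
move_arm([
  {"dx":0,"dy":-0.045,"dz":0,"spin":0,"grip":0},
  {"dx":0,"dy":-0.07,"dz":0,"spin":-10.5,"grip":0},
  {"dx":0,"dy":-0.08,"dz":0,"spin":-21,"grip":0},
  {"dx":0,"dy":-0.08,"dz":0,"spin":-31.5,"grip":0},
  {"dx":0,"dy":-0.08,"dz":0,"spin":-42,"grip":0},
  {"dx":0,"dy":-0.08,"dz":0,"spin":-52.5,"grip":0},
  {"dx":0,"dy":-0.08,"dz":0,"spin":-63,"grip":0},
  {"dx":0,"dy":-0.08,"dz":0,"spin":-73.5,"grip":0},
])

```text
time: 8.7
eef_pos: [0.4902, 0.0966, 0.0888]
ee_rot: [-0.571, 0.571, 0.417, -0.418]
wrist_force: [0.7, -0.6, -0.0]
finger_gap: 0.998
```

```bash
python3 - <<'E'
from h import *
import pickle
plan([.4903,.0966,.0075],88.5)
c=cam('wrist'); save(c,'wrist8.png'); pickle.dump(c,open('wrist8.pkl','wb'))
E
```

```text
t 8.7 tcp [0.4902 0.0966 0.0888] xang 72.38 tilt [-1.e-04 -1.e+00 -0.e+00] gap 0.998 F [ 0.68 -0.6  -0.01]
d mm [ 0.  81.3 -0.1] spin -16.12
```

View pics/wrist8.png

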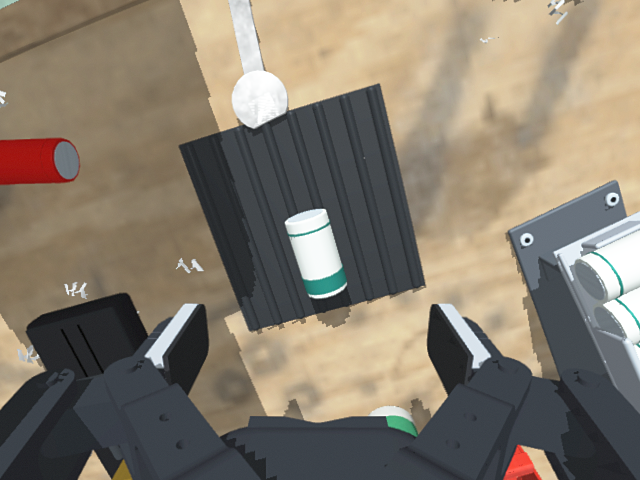

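```bash
python3 - <<'E'
from h import *
import pickle
w=pickle.load(open('wrist8.pkl','rb'))
C=np.array([.4903,.0966]);a=np.radians(-1.5);X=np.array([np.cos(a),np.sin(a)]);Y=np.array([-X[1],X[0]])
im=w['image'].copy()
def ring(x,r=.013):
    return [np.r_[C+X*x+Y*r*np.cos(t),.016+r*np.sin(t)] for t in np.linspace(0,2*np.pi,60)]
for x in (-.025,.0232):
    cv2.polylines(im,[np.int32(proj(w,ring(x))*16)],True,(0,0,255),1,shift=4)
cv2.imwrite('pics/w8o.png',cv2.resize(im[180:330,260:380],None,fx=5,fy=4))
E
```

```text
(no output)
```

View pics/w8o.png

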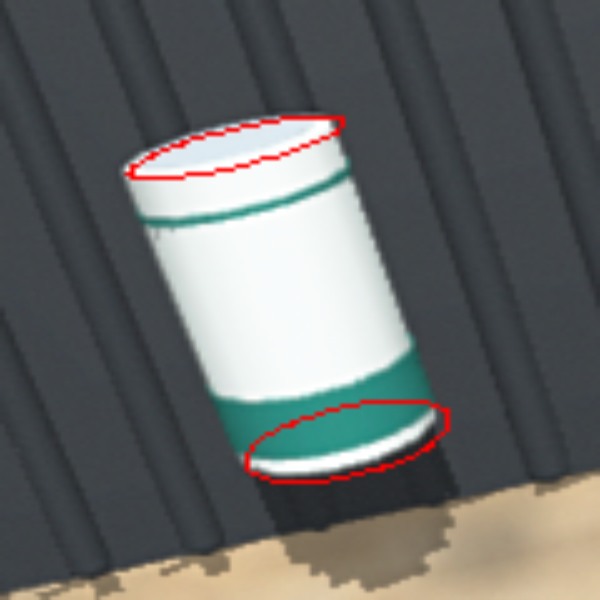

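Emit:
move_arm([
  {"dx":-0.0006,"dy":0.0,"dz":0.0006,"spin":-10,"grip":0},
  {"dx":-0.0006,"dy":0.015,"dz":0.0006,"spin":-16.3,"grip":0},
  {"dx":-0.0006,"dy":0.045,"dz":0.0006,"spin":-16.3,"grip":0},
  {"dx":-0.0006,"dy":0.07,"dz":0.0006,"spin":-16.3,"grip":0},
  {"dx":-0.0006,"dy":0.079,"dz":0.0006,"spin":-16.3,"grip":0},
  {"dx":-0.0006,"dy":0.0813,"dz":0.0006,"spin":-16.3,"grip":0},
  {"dx":-0.0006,"dy":0.0813,"dz":0.0006,"spin":-16.3,"grip":0.5},
  {"dx":-0.0006,"dy":0.0813,"dz":0.0006,"spin":-16.3,"grip":0.6},
], force=25)

```text
time: 9.75
eef_pos: [0.4899, 0.0964, 0.0082]
ee_rot: [-0.507, 0.507, 0.493, -0.492]
wrist_force: [0.3, 0.1, -0.2]
finger_gap: 0.603
```

Emit:
move_arm([
  {"dx":0,"dy":0,"dz":0,"spin":0,"grip":1},
  {"dx":0,"dy":0,"dz":0,"spin":0,"grip":1},
  {"dx":0,"dy":0,"dz":0,"spin":0,"grip":1},
  {"dx":0,"dy":0,"dz":0,"spin":0,"grip":1},
  {"dx":0,"dy":0,"dz":0,"spin":0,"grip":1},
  {"dx":0,"dy":0,"dz":0,"spin":0,"grip":1},
  {"dx":0,"dy":0,"dz":0,"spin":0,"grip":1},
  {"dx":0,"dy":0,"dz":0,"spin":0,"grip":1},
], force=25)

```text
time: 10.75
eef_pos: [0.4897, 0.0962, 0.0079]
ee_rot: [-0.507, 0.507, 0.493, -0.493]
wrist_force: [-1.7, -0.6, 8.6]
finger_gap: 0.289
```

```bash
python3 - <<'E'
from h import *
import pickle
plan([.4895,.0962,.0075],88.5)
c=cam('wrist'); save(c,'wrist9.png'); pickle.dump(c,open('wrist9.pkl','wb'))
c=cam('side'); cv2.imwrite('pics/side9.png',cv2.resize(c['image'][180:330,240:440],None,fx=4,fy=4,interpolation=cv2.INTER_CUBIC))
E
```

```text
t 10.75 tcp [0.4897 0.0962 0.0079] xang 88.33 tilt [-0.e+00 -1.e+00 -5.e-04] gap 0.289 F [-1.69 -0.58  8.63]
d mm [-0.   0.4  0.2] spin -0.17
```

View pics/wrist9.png

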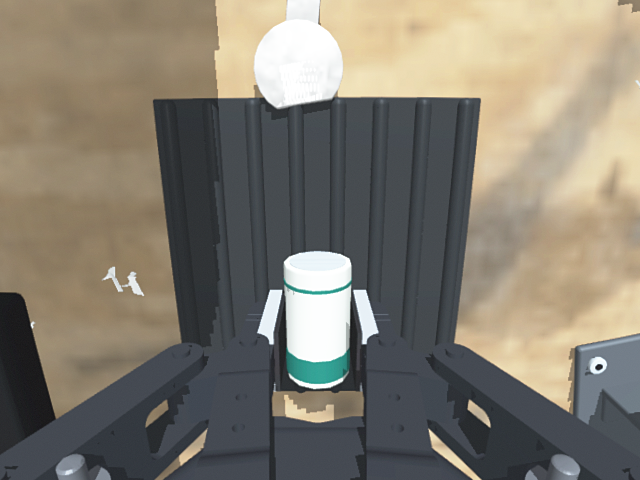

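View pics/side9.png

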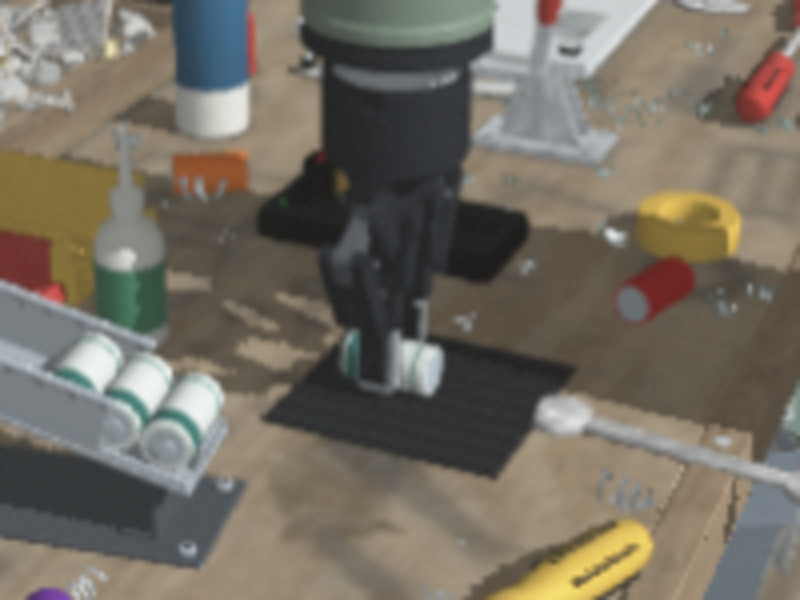

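Emit:
move_arm([
  {"dx":0,"dy":-0.03,"dz":0,"spin":0,"grip":1},
  {"dx":0,"dy":-0.075,"dz":0,"spin":0,"grip":1},
  {"dx":-0.02,"dy":-0.115,"dz":-0.017,"spin":0,"grip":1},
  {"dx":-0.055,"dy":-0.13,"dz":-0.045,"spin":0,"grip":1},
  {"dx":-0.095,"dy":-0.13,"dz":-0.08,"spin":0,"grip":1},
  {"dx":-0.135,"dy":-0.13,"dz":-0.112,"spin":0,"grip":1},
  {"dx":-0.155,"dy":-0.13,"dz":-0.13,"spin":0,"grip":1},
  {"dx":-0.1624,"dy":-0.13,"dz":-0.135,"spin":0,"grip":1},
])

```text
time: 11.85
eef_pos: [0.6201, -0.0714, 0.1372]
ee_rot: [-0.508, 0.508, 0.492, -0.492]
wrist_force: [-0.3, 0.6, -0.7]
finger_gap: 0.299
```

```bash
python3 - <<'E'
from h import *
import pickle
plan([.563,-.07,.0075],88.1)
c=cam('wrist'); save(c,'wrist10.png'); pickle.dump(c,open('wrist10.pkl','wb'))
c=cam('side'); cv2.imwrite('pics/side10.png',cv2.resize(c['image'][150:300,240:440],None,fx=4,fy=4,interpolation=cv2.INTER_CUBIC))
pickle.dump(c,open('side10.pkl','wb'))
c=cam('top'); cv2.imwrite('pics/top10.png',cv2.resize(c['image'][190:340,270:460],None,fx=4,fy=4,interpolation=cv2.INTER_CUBIC));pickle.dump(c,open('top10.pkl','wb'))
E
```

```text
t 11.85 tcp [ 0.6201 -0.0714  0.1372] xang 88.23 tilt [-3.e-04 -1.e+00  2.e-04] gap 0.299 F [-0.28  0.63 -0.74]
d mm [ -0.3 129.7  57.1] spin 0.13
```

View pics/wrist10.png

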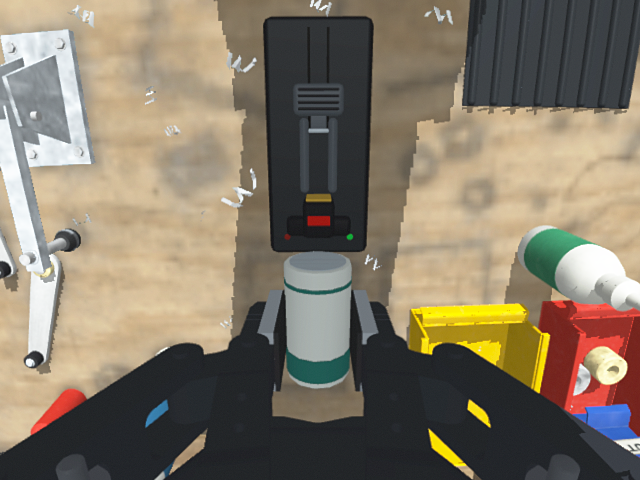

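View pics/side10.png

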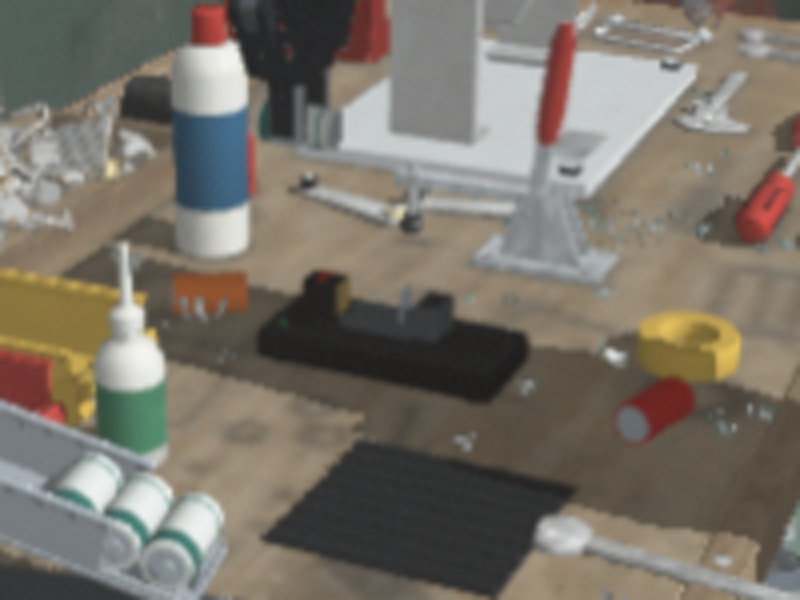

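```bash
python3 - <<'E'
from h import *
import pickle
w=pickle.load(open('wrist10.pkl','rb'))
im=np.clip(w['image'][10:260,255:385].astype(float)*1.8,0,255).astype(np.uint8)
a=cv2.resize(im[:130],None,fx=5,fy=4.5,interpolation=cv2.INTER_CUBIC)
b=cv2.resize(im[110:250],None,fx=5,fy=4.2,interpolation=cv2.INTER_CUBIC)
cv2.imwrite('pics/w10b.png',b);cv2.imwrite('pics/w10a.png',a)
E
```

```text
(no output)
```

View pics/w10a.png

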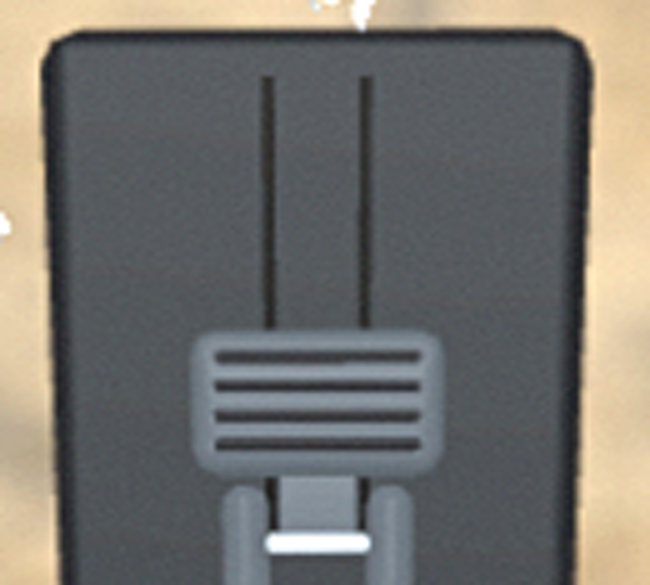

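View pics/w10b.png

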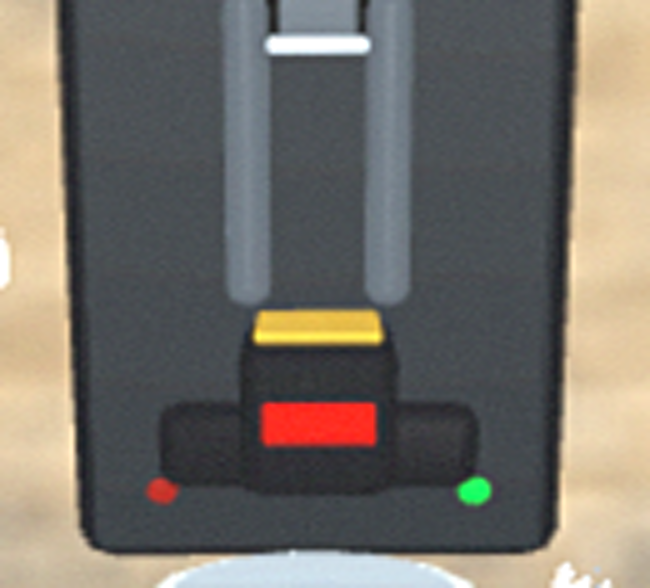

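```bash
python3 - <<'E'
from h import *
import pickle
w=pickle.load(open('wrist10.pkl','rb'))
A=lambda x,y:(255+x/5-.4,10+y/4.5-.4)
B=lambda x,y:(255+x/5-.4,120+y/4.2-.4)
def P(n,uv,z): print(n,onz(w,uv,z).round(4))
P('deck near L',A(60,400),.024);P('deck near R',A(575,400),.024)
P('deck top edge',A(310,38),.024)
P('deck bottom edge',B(310,545),.024)
P('deck L low',B(85,470),.024);P('deck R low',B(552,470),.024)
P('railL start',A(247,490),.034);P('railR',A(392,490),.034)
P('railL end',B(248,300),.034);P('railR end',B(388,300),.034)
P('blade L front',A(266,553),.052);P('blade R front',A(371,553),.052)
P('brass topL',B(253,343),.05);P('brass topR',B(384,343),.05)
P('brass topL z48',B(253,343),.048)
P('brass bot',B(318,312),.035)
P('tower back L',B(240,490),.05);P('tower back R',B(397,490),.05)
P('stripe',B(319,424),.05)
P('groove L top',A(266,78),.024);P('groove R top',A(365,78),.024);P('gL low',A(270,325),.024);P('gR low',A(365,325),.024)
s=pickle.load(open('side10.pkl','rb'))
E
```

```text
deck near L [ 0.527  -0.1017  0.024 ]
deck near R [ 0.5291 -0.0359  0.024 ]
deck top edge [ 0.4813 -0.0683  0.024 ]
deck bottom edge [ 0.6292 -0.0729  0.024 ]
deck L low [ 0.615 -0.104  0.024]
deck R low [ 0.6171 -0.0386  0.024 ]
railL start [ 0.5404 -0.0779  0.034 ]
railR [ 0.541  -0.0599  0.034 ]
railL end [ 0.5857 -0.0796  0.034 ]
railR end [ 0.5863 -0.0614  0.034 ]
blade L front [ 0.5488 -0.0755  0.052 ]
blade R front [ 0.5492 -0.0633  0.052 ]
brass topL [ 0.5895 -0.0786  0.05  ]
brass topR [ 0.59   -0.0626  0.05  ]
brass topL z48 [ 0.5899 -0.0787  0.048 ]
brass bot [ 0.5877 -0.0706  0.035 ]
tower back L [ 0.6118 -0.0812  0.05  ]
tower back R [ 0.6125 -0.0614  0.05  ]
stripe [ 0.602  -0.0709  0.05  ]
groove L top [ 0.4861 -0.0738  0.024 ]
groove R top [ 0.4865 -0.0617  0.024 ]
gL low [ 0.5179 -0.0745  0.024 ]
gR low [ 0.5183 -0.0625  0.024 ]
```

```bash
cat >> h.py <<'E'
def overlay(c,C,yaw,tilt,name,box,f=4,gain=1.0):
    """C cell centre; tilt>0: flat end low (deg)"""
    a=np.radians(yaw);t=np.radians(tilt)
    X=np.array([np.cos(a)*np.cos(t),np.sin(a)*np.cos(t),np.sin(t)]);Y=np.array([-np.sin(a),np.cos(a),0]);Z=np.cross(X,Y)
    x0,y0,x1,y1=box
    im=np.clip(cv2.resize(c['image'][y0:y1,x0:x1],None,fx=f,fy=f,interpolation=cv2.INTER_CUBIC)*gain,0,255).astype(np.uint8)
    th=np.linspace(0,2*np.pi,90)
    for x,r in ((-.025,.013),(.0232,.013)):
        p=proj(c,[np.array(C)+X*x+Y*r*np.cos(u)+Z*r*np.sin(u) for u in th])
        cv2.polylines(im,[np.int32(((p-[x0,y0]+.5)*f-.5)*16)],True,(0,0,255),1,shift=4)
    cv2.imwrite('pics/'+name,im)
E
python3 - <<'E'
from h import *
import pickle
w=pickle.load(open('wrist10.pkl','rb'))
overlay(w,[.6201-.0007,-.0714,.1372+.0081],-1.6,0,'w10c.png',(260,235,380,400),4)
E
```

```text
(no output)
```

View pics/w10c.png

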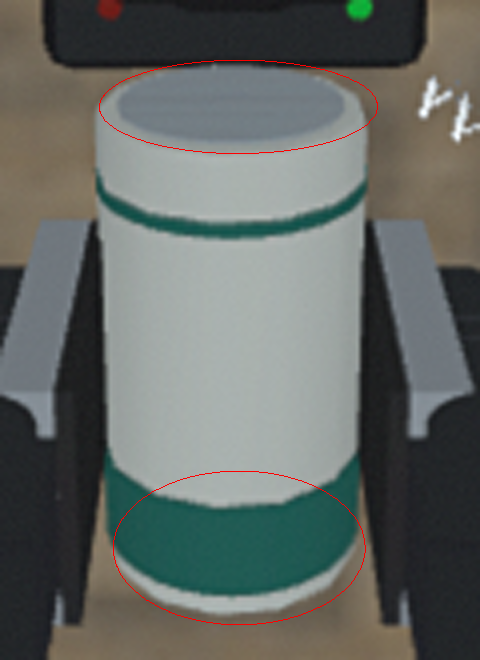

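```bash
python3 - <<'E'
from h import *
import pickle
w=pickle.load(open('wrist9.pkl','rb'))
overlay(w,[.4890,.0962,.016],-1.5,0,'w9c.png',(260,235,380,400),4)
w=pickle.load(open('wrist10.pkl','rb'))
overlay(w,[.6201-.0017,-.0724,.1372+.005],-1.6,0,'w10d.png',(260,235,380,400),4)
E
```

```text
(no output)
```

View pics/w9c.png

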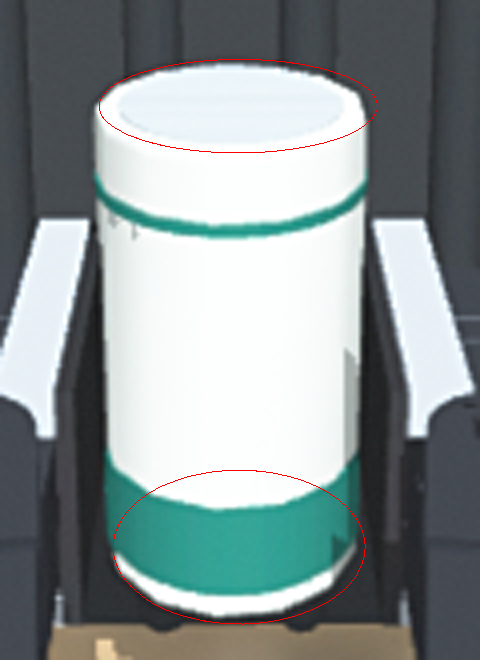

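View pics/w10d.png

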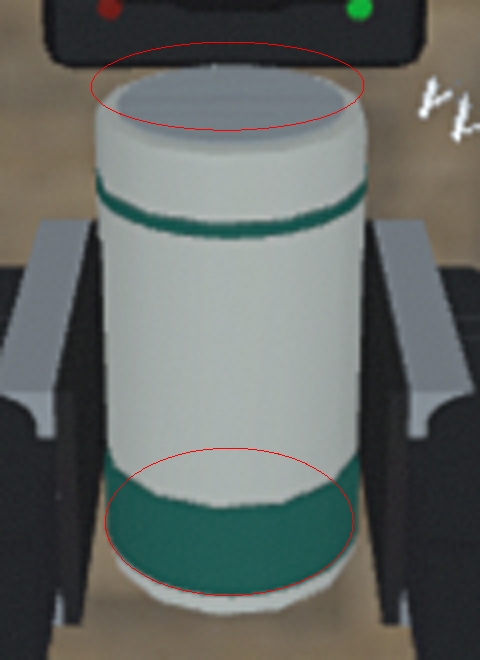

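```bash
python3 -c "
from h import *
plan([.4635,-.0663,.045],88.4)"
```

```text
t 12.0 tcp [ 0.6192 -0.0693  0.1374] xang 88.36 tilt [ 3.e-04 -1.e+00  5.e-04] gap 0.291 F [-0.22  0.4  -0.4 ]
d mm [ -1.5  92.5 155.7] spin -0.04
```

Emit:
move_arm([
  {"dx":0,"dy":0,"dz":0.03,"spin":0,"grip":1},
  {"dx":0,"dy":0,"dz":0.075,"spin":0,"grip":1},
  {"dx":-0.001,"dy":0,"dz":0.12,"spin":0,"grip":1},
  {"dx":-0.0015,"dy":0.005,"dz":0.15,"spin":0,"grip":1},
  {"dx":-0.0015,"dy":0.03,"dz":0.1557,"spin":0,"grip":1},
  {"dx":-0.0015,"dy":0.065,"dz":0.1557,"spin":0,"grip":1},
  {"dx":-0.0015,"dy":0.09,"dz":0.1557,"spin":0,"grip":1},
  {"dx":-0.0015,"dy":0.0925,"dz":0.1557,"spin":0,"grip":1},
], force=20)

```text
time: 13.0
eef_pos: [0.4628, -0.0658, 0.0442]
ee_rot: [0.508, -0.506, -0.493, 0.494]
wrist_force: [-0.1, -0.5, 0.8]
finger_gap: 0.295
```

```bash
python3 - <<'E'
from h import *
import pickle
plan([.4635,-.0663,.045],88.4)
c=cam('side'); cv2.imwrite('pics/side11.png',cv2.resize(c['image'][200:280,280:420],None,fx=5.6,fy=5.6,interpolation=cv2.INTER_CUBIC))
pickle.dump(c,open('side11.pkl','wb'))
c=cam('top'); cv2.imwrite('pics/top11.png',cv2.resize(c['image'][190:320,320:450],None,fx=4.5,fy=4.5,interpolation=cv2.INTER_CUBIC))
E
```

```text
t 13.0 tcp [ 0.4628 -0.0658  0.0442] xang 88.43 tilt [ 3.0e-04 -1.0e+00  2.5e-03] gap 0.295 F [-0.13 -0.46  0.76]
d mm [-0.5 -0.8 -0.7] spin 0.03
```

View pics/side11.png

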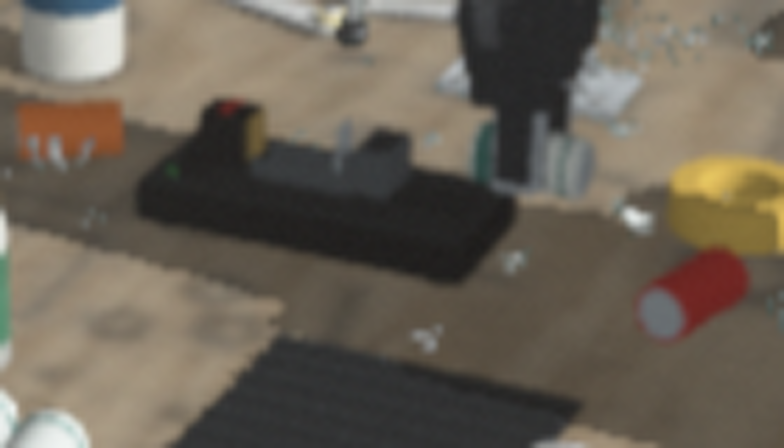

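View pics/top11.png

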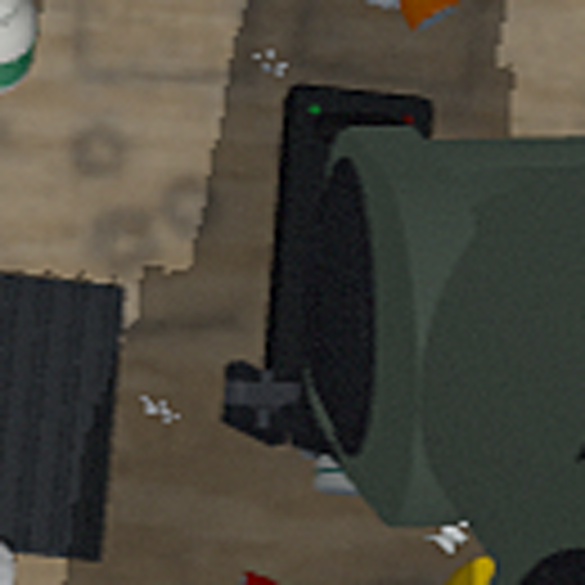

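Emit:
move_arm([
  {"dx":0,"dy":0.006,"dz":0,"spin":0,"grip":1},
  {"dx":0,"dy":0.012,"dz":0,"spin":0,"grip":1},
  {"dx":0,"dy":0.0148,"dz":0,"spin":0,"grip":1},
  {"dx":0,"dy":0.016,"dz":0,"spin":0,"grip":1},
  {"dx":0,"dy":0.017,"dz":0,"spin":0,"grip":1},
  {"dx":0,"dy":0.018,"dz":0,"spin":0,"grip":1},
  {"dx":0,"dy":0.0187,"dz":0,"spin":0,"grip":1},
  {"dx":0,"dy":0.0187,"dz":0,"spin":0,"grip":1},
], force=20)

```text
time: 14.1
eef_pos: [0.4636, -0.0669, 0.0266]
ee_rot: [0.507, -0.507, -0.492, 0.493]
wrist_force: [-5.3, -0.3, 12.1]
finger_gap: 0.292
```

```bash
python3 - <<'E'
from h import *
import pickle
plan([.4635,-.0663,.0262],88.4)
c=cam('side'); cv2.imwrite('pics/side12.png',cv2.resize(c['image'][200:280,280:420],None,fx=5.6,fy=5.6,interpolation=cv2.INTER_CUBIC))
c=cam('wrist'); pickle.dump(c,open('wrist12.pkl','wb')); cv2.imwrite('pics/w12.png',cv2.resize(c['image'][200:410,230:410],None,fx=3,fy=2.8,interpolation=cv2.INTER_CUBIC))
E
```

```text
t 14.1 tcp [ 0.4636 -0.0669  0.0266] xang 88.33 tilt [-1.e-04 -1.e+00  7.e-04] gap 0.292 F [-5.3  -0.26 12.14]
d mm [0.6 0.4 0.1] spin -0.07
```

View pics/side12.png

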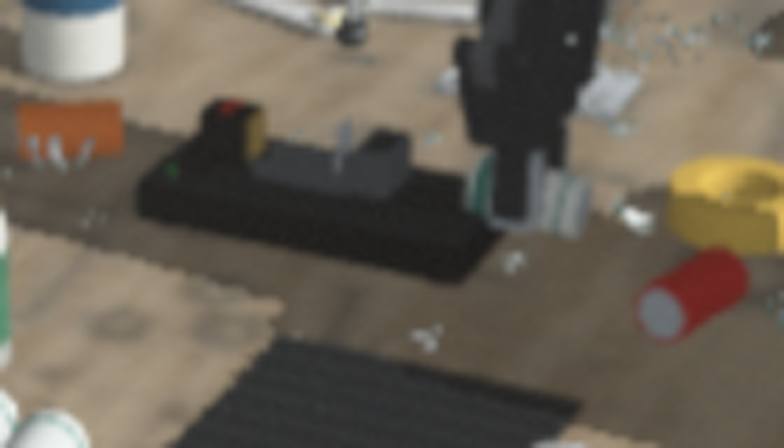

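View pics/w12.png

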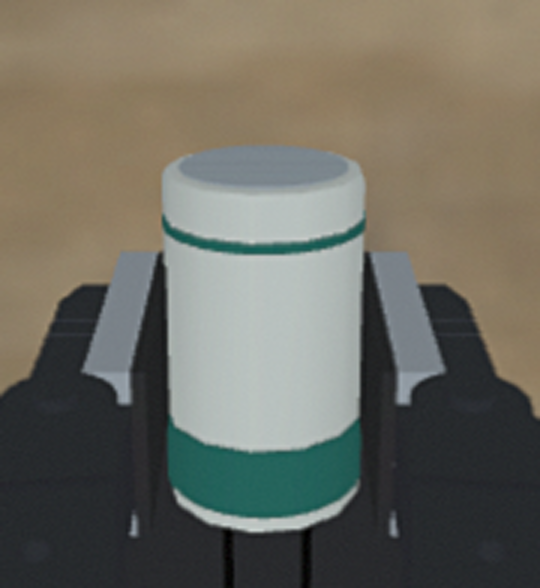

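Emit:
move_arm([
  {"dx":0,"dy":0.0008,"dz":0,"spin":0,"grip":1},
  {"dx":0,"dy":0.0015,"dz":0,"spin":0,"grip":1},
  {"dx":0,"dy":0.0018,"dz":0,"spin":0,"grip":1},
  {"dx":0,"dy":0.0018,"dz":0,"spin":0,"grip":1},
  {"dx":0,"dy":-0.005,"dz":0,"spin":0,"grip":1},
  {"dx":0,"dy":-0.025,"dz":0,"spin":0,"grip":1},
  {"dx":0,"dy":-0.055,"dz":0,"spin":0,"grip":1},
  {"dx":0,"dy":-0.065,"dz":0,"spin":0,"grip":1},
], force=20)

```text
time: 15.2
eef_pos: [0.4648, -0.067, 0.0928]
ee_rot: [-0.507, 0.508, 0.493, -0.492]
wrist_force: [-0.7, 0.3, -0.8]
finger_gap: 0.295
```

```bash
python3 - <<'E'
from h import *
import pickle
plan([.4635,-.0663,.0262],88.4)
c=cam('side'); pickle.dump(c,open('side13.pkl','wb'));cv2.imwrite('pics/side13.png',cv2.resize(c['image'][170:260,320:420],None,fx=8,fy=6.6,interpolation=cv2.INTER_CUBIC))
c=cam('wrist'); pickle.dump(c,open('wrist13.pkl','wb')); cv2.imwrite('pics/w13.png',cv2.resize(c['image'][200:410,230:410],None,fx=3,fy=2.8,interpolation=cv2.INTER_CUBIC))
overlay(c,np.array(st()['eef_pos'])+[-.0005,0,.0081],-1.6,0,'w13c.png',(260,235,380,400),4)
E
```

```text
t 15.2 tcp [ 0.4648 -0.067   0.0928] xang 88.32 tilt [-1.0e-04 -1.0e+00 -2.3e-03] gap 0.295 F [-0.73  0.34 -0.85]
d mm [ 0.7 66.6  1.4] spin -0.08
```

View pics/side13.png

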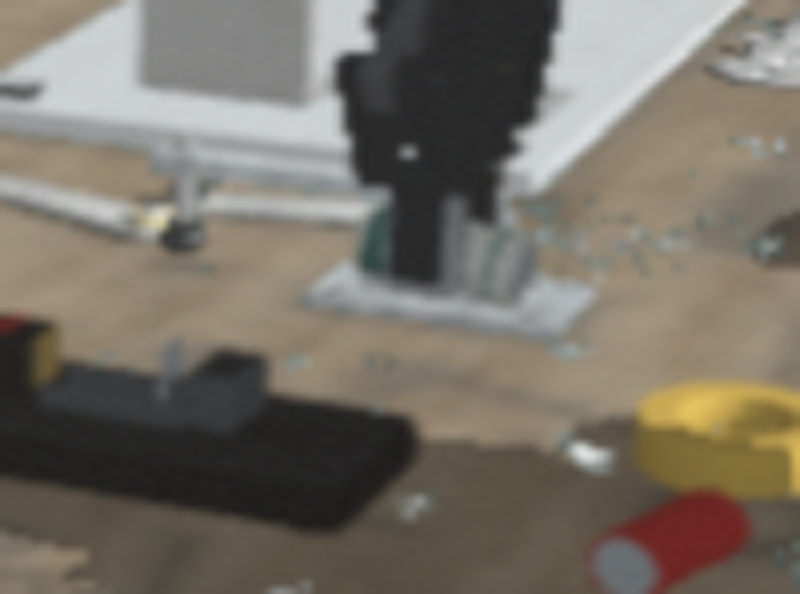

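View pics/w13c.png

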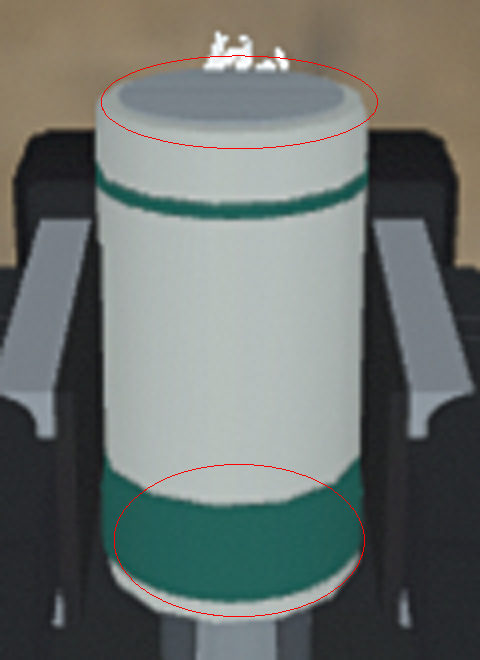

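```bash
python3 - <<'E'
from h import *
import pickle
from scipy.optimize import least_squares
w9=pickle.load(open('wrist10.pkl','rb'));w13=pickle.load(open('wrist13.pkl','rb'))
f=4
def px(q): return (np.array(q)+.5)/f-.5+[260,235]
a=np.radians(-1.6)
def model(c,C,t,s,bias):
    X=np.array([np.cos(a)*np.cos(t),np.sin(a)*np.cos(t),np.sin(t)]);Y=np.array([-np.sin(a),np.cos(a),0]);Z=np.cross(X,Y)
    R=np.array(c['R'])
    out=[]
    for si in s:
        P=np.array([C+X*si+Y*.013*np.cos(u)+Z*.013*np.sin(u) for u in np.linspace(0,np.pi,181)])
        p=P@R.T+c['t']+bias; k=p[:,:2]/p[:,2:]; k=k*(1+c['k1']*(k**2).sum(1,keepdims=True)); q=k*K(c)+[c['cx'],c['cy']]
        out+= [q[:,0].min(),q[:,0].max(),q[:,1].max()]
    return np.array(out)
# features per section: left u at arc end, right u, lowest v. sections: thin band lower edge, wide band upper edge, wide band lower edge
def obs(d): 
    o=[]
    for l,r,v in d: o+=[px((l,0))[0],px((r,0))[0],px((0,v))[1]]
    return np.array(o)
o10=obs([(98,366,237),(106,360,508),(112,356,597)])
o13=obs([(98,366,218),(104,362,506),(108,360,602)])
T10=np.array([.6201,-.0714,.1372]);T13=np.array([.4648,-.067,.0928])
# calibrate: tilt 0, C=T10+(-.0005,0,.0081): fit s and camera bias (x,z)
def r1(p): return model(w9,T10+[-.0005,0,.0081],0,p[:3],np.array([p[3],0,p[4]]))-o10
r=least_squares(r1,[-.02,.012,.02,0,0],x_scale=[.01,.01,.01,.001,.001]);print(r.x.round(4),r.fun.round(2))
s=r.x[:3];b=np.array([r.x[3],0,r.x[4]])
def r2(p): return model(w13,T13+[p[0],p[3],p[1]],p[2],s,b)-o13
r=least_squares(r2,[0,.008,.1,0],x_scale=[.001,.001,.1,.001]);print(r.x[:2].round(4),np.degrees(r.x[2]),r.x[3],r.fun.round(2))
E
```

```text
[-0.0168  0.0114  0.0215 -0.0005  0.0035] [ 0.24 -0.04 -0.01  0.27 -0.19 -0.01 -0.54  0.24  0.02]
[-0.0014  0.0102] 4.869875376150854 -4.207600516632609e-05 [ 0.16  0.2   0.04  0.14 -0.11 -0.08 -0.34 -0.07  0.05]
```

```bash
python3 -c "
from h import *
plan([.5786,-.0695,.075],88.4)"
```

```text
t 15.3 tcp [ 0.4646 -0.067   0.0921] xang 88.32 tilt [-1.0e-04 -1.0e+00 -1.9e-03] gap 0.296 F [-0.28  0.56 -0.83]
d mm [   0.9   17.3 -114. ] spin -0.08
```

Emit:
move_arm([
  {"dx":0,"dy":0,"dz":-0.02,"spin":0,"grip":1},
  {"dx":0,"dy":0,"dz":-0.05,"spin":0,"grip":1},
  {"dx":0,"dy":0,"dz":-0.085,"spin":0,"grip":1},
  {"dx":0,"dy":0,"dz":-0.108,"spin":0,"grip":1},
  {"dx":0,"dy":0.008,"dz":-0.115,"spin":0,"grip":1},
  {"dx":0,"dy":0.016,"dz":-0.115,"spin":0,"grip":1},
  {"dx":0,"dy":0.016,"dz":-0.115,"spin":0,"grip":1},
  {"dx":0,"dy":0.016,"dz":-0.115,"spin":0,"grip":1},
], force=20)

```text
time: 16.3
eef_pos: [0.5785, -0.0703, 0.0753]
ee_rot: [0.507, -0.507, -0.493, 0.493]
wrist_force: [0.1, 0.2, -1.3]
finger_gap: 0.296
```

```bash
python3 - <<'E'
from h import *
import pickle
plan([.5786,-.0695,.0528],88.4)
c=cam('side'); pickle.dump(c,open('side14.pkl','wb'));cv2.imwrite('pics/side14.png',cv2.resize(c['image'][190:270,290:390],None,fx=8,fy=7,interpolation=cv2.INTER_CUBIC))
c=cam('wrist'); pickle.dump(c,open('wrist14.pkl','wb')); save(c,'wrist14.png')
E
```

```text
t 16.3 tcp [ 0.5785 -0.0703  0.0753] xang 88.33 tilt [-1.e-04 -1.e+00  3.e-04] gap 0.296 F [ 0.08  0.16 -1.33]
d mm [ 0.8 22.5 -0.1] spin -0.07
```

View pics/side14.png

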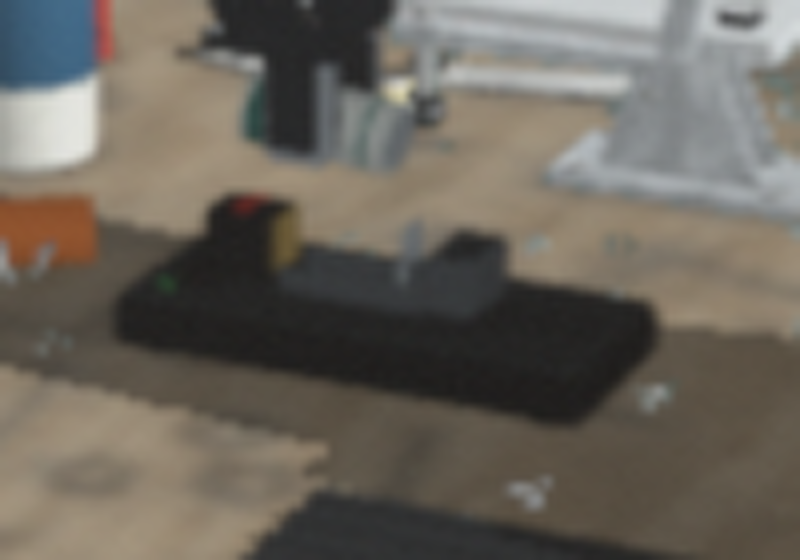

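View pics/wrist14.png

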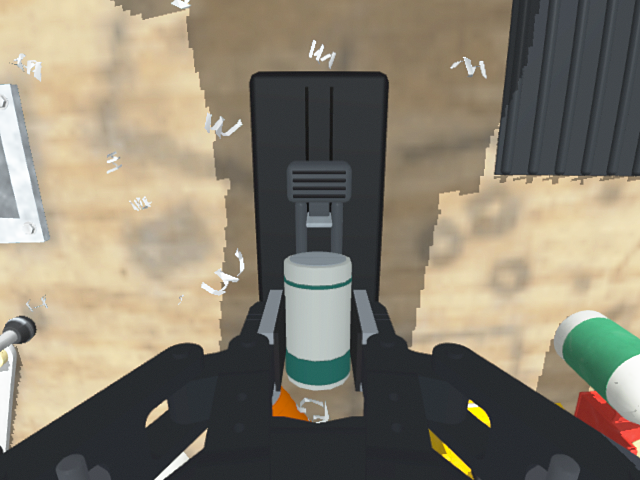

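Emit:
move_arm([
  {"dx":0,"dy":0.006,"dz":0,"spin":0,"grip":1},
  {"dx":0,"dy":0.012,"dz":0,"spin":0,"grip":1},
  {"dx":0,"dy":0.017,"dz":0,"spin":0,"grip":1},
  {"dx":0,"dy":0.02,"dz":0,"spin":0,"grip":1},
  {"dx":0,"dy":0.022,"dz":0,"spin":0,"grip":1},
  {"dx":0,"dy":0.0224,"dz":0,"spin":0,"grip":1},
  {"dx":0,"dy":0.0224,"dz":0,"spin":0,"grip":1},
  {"dx":0,"dy":0.0224,"dz":0,"spin":0,"grip":1},
], force=20)

```text
time: 17.4
eef_pos: [0.5791, -0.0703, 0.053]
ee_rot: [-0.507, 0.507, 0.493, -0.493]
wrist_force: [0.0, -0.5, -1.0]
finger_gap: 0.292
```

```bash
python3 - <<'E'
from h import *
import pickle
plan([.5786,-.0695,.0528],88.4)
c=cam('side'); pickle.dump(c,open('side15.pkl','wb'));cv2.imwrite('pics/side15.png',cv2.resize(c['image'][190:270,290:390],None,fx=8,fy=7,interpolation=cv2.INTER_CUBIC))
c=cam('wrist'); pickle.dump(c,open('wrist15.pkl','wb')); cv2.imwrite('pics/w15.png',cv2.resize(c['image'][130:400,240:400],None,fx=4,fy=2.2,interpolation=cv2.INTER_CUBIC))
E
```

```text
t 17.4 tcp [ 0.5791 -0.0703  0.053 ] xang 88.34 tilt [-0.e+00 -1.e+00 -2.e-04] gap 0.292 F [ 0.04 -0.52 -0.98]
d mm [0.8 0.2 0.5] spin -0.06
```

View pics/side15.png

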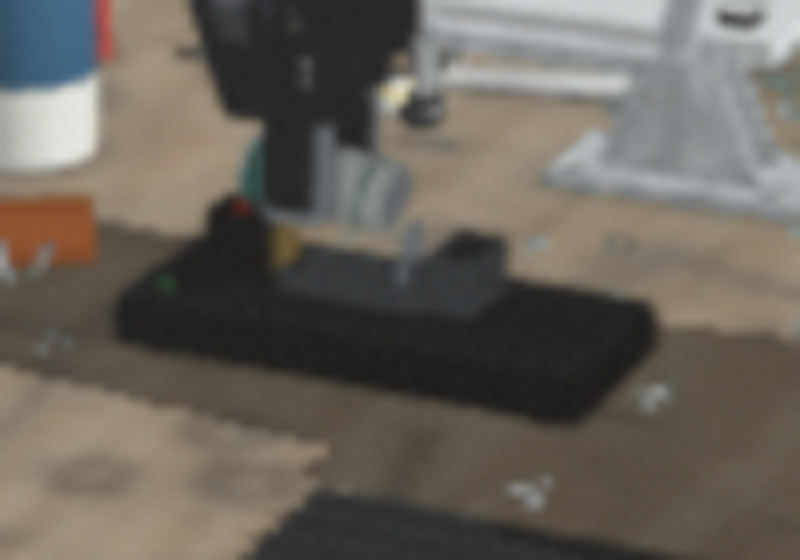

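View pics/w15.png

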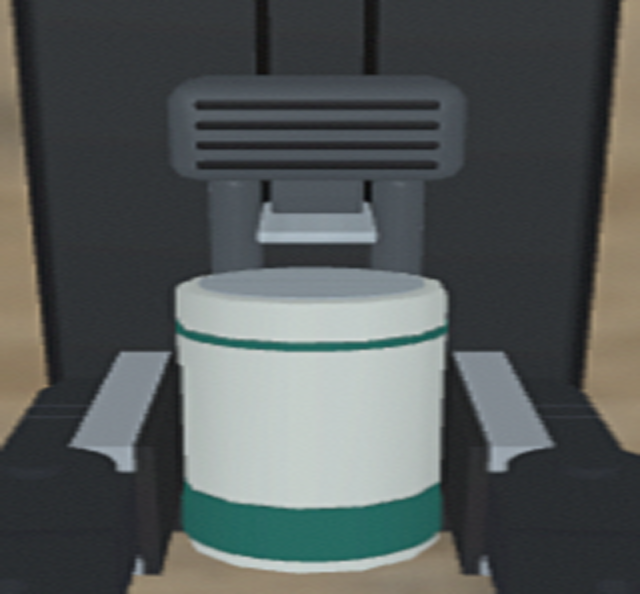

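Emit:
move_arm([
  {"dx":0.0008,"dy":0,"dz":0.002,"spin":0,"grip":1},
  {"dx":0.0008,"dy":0,"dz":0.004,"spin":0,"grip":1},
  {"dx":0.0008,"dy":0,"dz":0.006,"spin":0,"grip":1},
  {"dx":0.0008,"dy":0,"dz":0.008,"spin":0,"grip":1},
  {"dx":0.0008,"dy":0,"dz":0.01,"spin":0,"grip":1},
  {"dx":0.0008,"dy":0,"dz":0.012,"spin":0,"grip":1},
  {"dx":0.0008,"dy":0,"dz":0.014,"spin":0,"grip":1},
  {"dx":0.0008,"dy":0,"dz":0.016,"spin":0,"grip":1},
], force=25)

```text
time: 18.5
eef_pos: [0.5631, -0.069, 0.053]
ee_rot: [-0.507, 0.507, 0.493, -0.493]
wrist_force: [3.6, 0.1, 0.2]
finger_gap: 0.291
```

```bash
python3 - <<'E'
from h import *
import pickle
plan([.5626,-.0695,.0528],88.4)
c=cam('side'); pickle.dump(c,open('side16.pkl','wb'));cv2.imwrite('pics/side16.png',cv2.resize(c['image'][190:270,290:390],None,fx=8,fy=7,interpolation=cv2.INTER_CUBIC))
c=cam('wrist'); pickle.dump(c,open('wrist16.pkl','wb')); cv2.imwrite('pics/w16.png',cv2.resize(c['image'][130:400,240:400],None,fx=4,fy=2.2,interpolation=cv2.INTER_CUBIC))
E
```

```text
t 18.5 tcp [ 0.5631 -0.069   0.053 ] xang 88.34 tilt [ 0.e+00 -1.e+00 -4.e-04] gap 0.291 F [3.58 0.06 0.23]
d mm [-0.5  0.2  0.5] spin -0.06
```

View pics/side16.png

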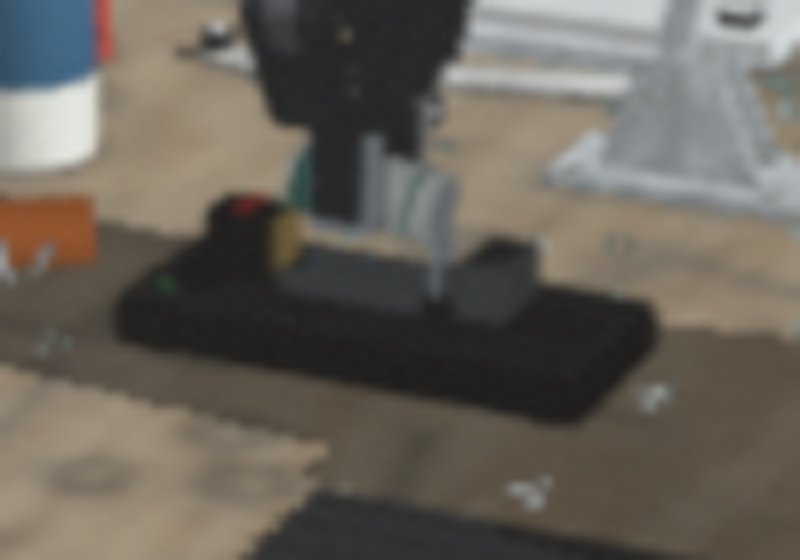

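View pics/w16.png

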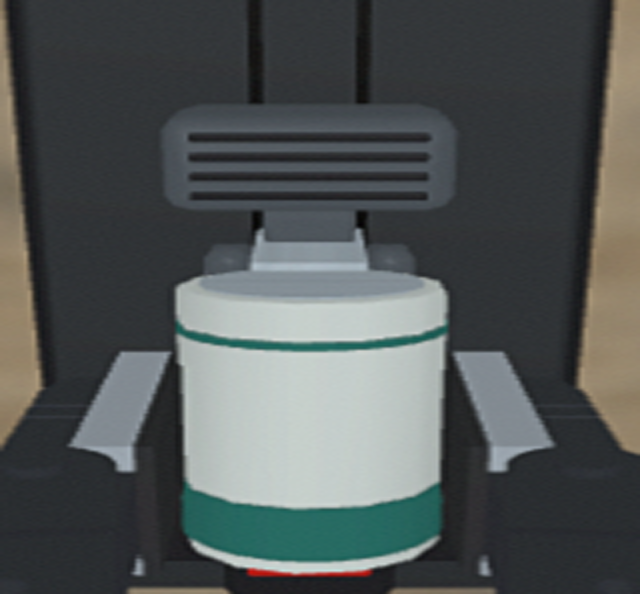

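```bash
python3 - <<'E'
from h import *
import pickle
a=pickle.load(open('wrist15.pkl','rb'));b=pickle.load(open('wrist16.pkl','rb'))
f=lambda x,y:(240+x/4-.4,130+y/2.2-.3)
for (x,y) in [(310,105),(310,128),(310,165)]:
    pass
p=onz(a,f(317,76),.047);q=onz(b,f(310,104),.047);print(p,q,p-q)
p=onz(a,f(317,165),.047);q=onz(b,f(310,196),.047);print(p,q,p-q)
p=onz(a,f(317,104),.047);q=onz(b,f(310,137),.047);print(p,q,p-q)
# blade front upper edge in b (where visible), tower stripe in b
for x in (250,372): print('stripe',onz(b,f(x,573),.05))
E
```

```text
[ 0.51922344 -0.06869757  0.047     ] [ 0.50782529 -0.06823206  0.047     ] [ 0.01139816 -0.00046551  0.        ]
[ 0.53507095 -0.06914289  0.047     ] [ 0.52451375 -0.06872203  0.047     ] [ 0.0105572  -0.00042085  0.        ]
[ 0.52411334 -0.06883505  0.047     ] [ 0.51369655 -0.06840442  0.047     ] [ 0.01041679 -0.00043062  0.        ]
stripe [ 0.60387463 -0.07791807  0.05      ]
stripe [ 0.60428971 -0.06397274  0.05      ]
```

Emit:
move_arm([
  {"dx":0,"dy":0,"dz":0.001,"spin":0,"grip":1},
  {"dx":0,"dy":0.002,"dz":0.001,"spin":0,"grip":1},
  {"dx":0,"dy":0.0045,"dz":0.001,"spin":0,"grip":1},
  {"dx":0,"dy":0.007,"dz":0.001,"spin":0,"grip":1},
  {"dx":0,"dy":0.0095,"dz":0.001,"spin":0,"grip":1},
  {"dx":0,"dy":0.012,"dz":0.001,"spin":0,"grip":1},
  {"dx":0,"dy":0.014,"dz":0.001,"spin":0,"grip":1},
  {"dx":0,"dy":0.016,"dz":0.001,"spin":0,"grip":1},
], force=25)

```text
time: 19.6
eef_pos: [0.562, -0.069, 0.0368]
ee_rot: [-0.507, 0.507, 0.493, -0.493]
wrist_force: [3.5, 0.4, 2.2]
finger_gap: 0.291
```

```bash
python3 - <<'E'
from h import *
import pickle
plan([.5616,-.0687,.0328],88.4)
c=cam('side'); pickle.dump(c,open('side17.pkl','wb'));cv2.imwrite('pics/side17.png',cv2.resize(c['image'][190:270,290:390],None,fx=8,fy=7,interpolation=cv2.INTER_CUBIC))
c=cam('wrist'); pickle.dump(c,open('wrist17.pkl','wb')); cv2.imwrite('pics/w17.png',cv2.resize(c['image'][130:400,240:400],None,fx=4,fy=2.2,interpolation=cv2.INTER_CUBIC))
E
```

```text
t 19.6 tcp [ 0.562  -0.069   0.0368] xang 88.34 tilt [-0. -1.  0.] gap 0.291 F [3.53 0.37 2.2 ]
d mm [0.3 4.  0.5] spin -0.06
```

View pics/side17.png

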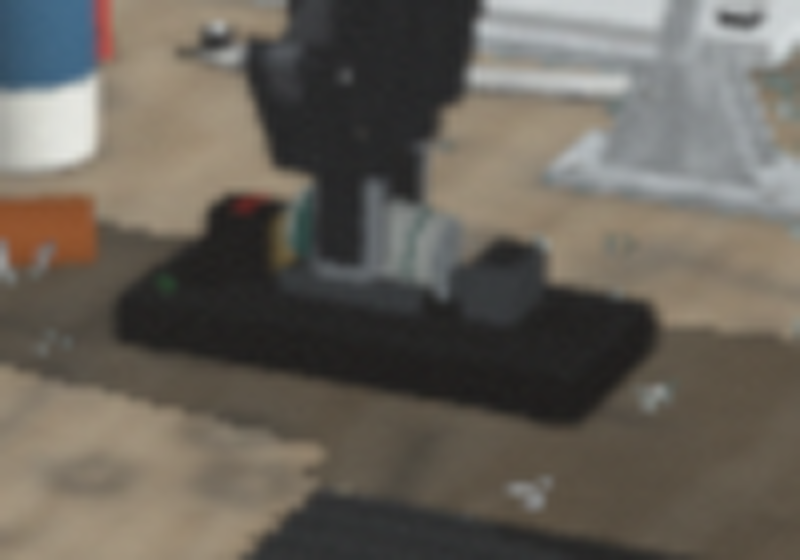

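View pics/w17.png

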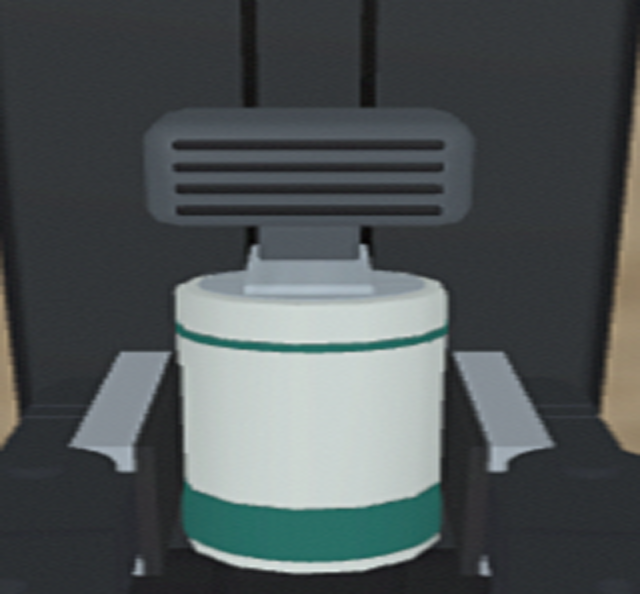

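Emit:
move_arm([
  {"dx":0,"dy":0.0008,"dz":0,"spin":0,"grip":1},
  {"dx":0,"dy":0.0016,"dz":0,"spin":0,"grip":1},
  {"dx":0,"dy":0.0024,"dz":0,"spin":0,"grip":1},
  {"dx":0,"dy":0.003,"dz":0,"spin":0,"grip":1},
  {"dx":0,"dy":0.0036,"dz":0,"spin":0,"grip":1},
  {"dx":0,"dy":0.004,"dz":0,"spin":0,"grip":1},
  {"dx":0,"dy":0.0042,"dz":0,"spin":0,"grip":1},
  {"dx":0,"dy":0.0042,"dz":0,"spin":0,"grip":1},
], force=20)

```text
time: 20.7
eef_pos: [0.5626, -0.0692, 0.0333]
ee_rot: [-0.507, 0.508, 0.493, -0.492]
wrist_force: [4.5, -1.2, 12.0]
finger_gap: 0.288
```

```bash
python3 - <<'E'
from h import *
import pickle
plan([.5616,-.0687,.0328],88.4)
c=cam('side'); pickle.dump(c,open('side18.pkl','wb'));cv2.imwrite('pics/side18.png',cv2.resize(c['image'][190:270,290:390],None,fx=8,fy=7,interpolation=cv2.INTER_CUBIC))
c=cam('wrist'); pickle.dump(c,open('wrist18.pkl','wb')); cv2.imwrite('pics/w18.png',cv2.resize(c['image'][130:400,240:400],None,fx=4,fy=2.2,interpolation=cv2.INTER_CUBIC))
E
```

```text
t 20.7 tcp [ 0.5626 -0.0692  0.0333] xang 88.33 tilt [-2.0e-04 -1.0e+00 -1.3e-03] gap 0.288 F [ 4.55 -1.2  11.96]
d mm [0.4 0.5 1.1] spin -0.07
```

View pics/side18.png

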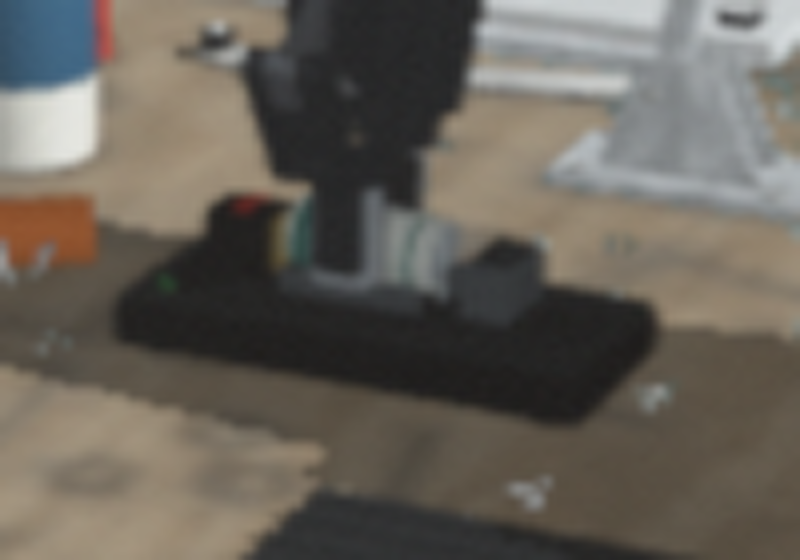

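View pics/w18.png

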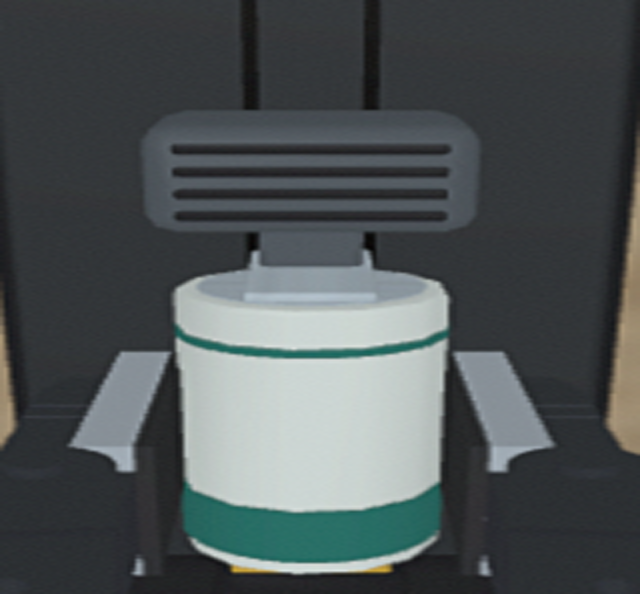

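Emit:
move_arm([
  {"dx":0,"dy":0,"dz":0,"spin":0,"grip":0.6},
  {"dx":0,"dy":0,"dz":0,"spin":0,"grip":0.4},
  {"dx":0,"dy":0,"dz":0,"spin":0,"grip":0.4},
  {"dx":0,"dy":0,"dz":0,"spin":0,"grip":0.4},
  {"dx":0,"dy":0,"dz":0,"spin":0,"grip":0.4},
  {"dx":0,"dy":-0.01,"dz":0,"spin":0,"grip":0.4},
  {"dx":0,"dy":-0.03,"dz":0,"spin":0,"grip":0.4},
  {"dx":0,"dy":-0.045,"dz":0,"spin":0,"grip":0.4},
])

```text
time: 21.8
eef_pos: [0.5623, -0.069, 0.079]
ee_rot: [-0.507, 0.507, 0.493, -0.492]
wrist_force: [0.9, -0.6, -0.5]
finger_gap: 0.6
```

```bash
python3 - <<'E'
from h import *
import pickle
plan([.5616,-.0687,.0328],88.4)
c=cam('side'); pickle.dump(c,open('side19.pkl','wb'));cv2.imwrite('pics/side19.png',cv2.resize(c['image'][190:270,290:390],None,fx=8,fy=7,interpolation=cv2.INTER_CUBIC))
c=cam('wrist'); pickle.dump(c,open('wrist19.pkl','wb')); cv2.imwrite('pics/w19.png',cv2.resize(c['image'][130:400,240:400],None,fx=4,fy=2.2,interpolation=cv2.INTER_CUBIC))
E
```

```text
t 21.8 tcp [ 0.5623 -0.069   0.079 ] xang 88.33 tilt [-0.e+00 -1.e+00 -8.e-04] gap 0.6 F [ 0.94 -0.6  -0.47]
d mm [ 0.3 46.2  0.8] spin -0.07
```

View pics/side19.png

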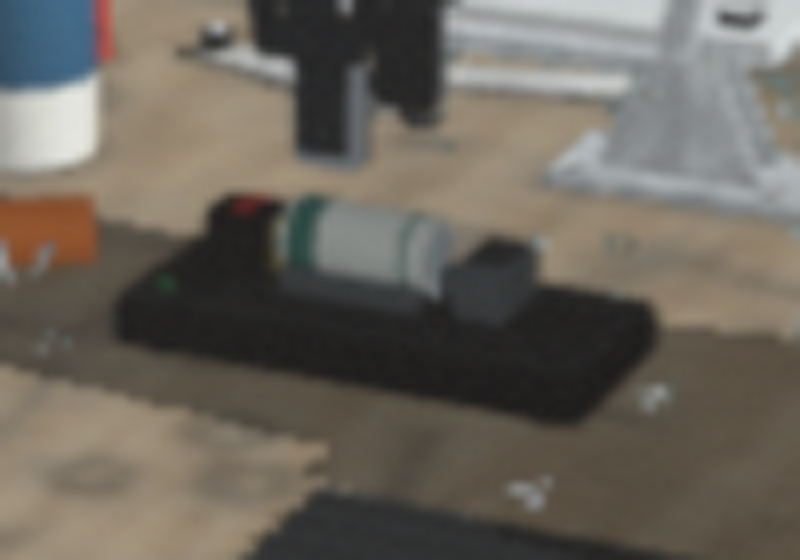

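View pics/w19.png

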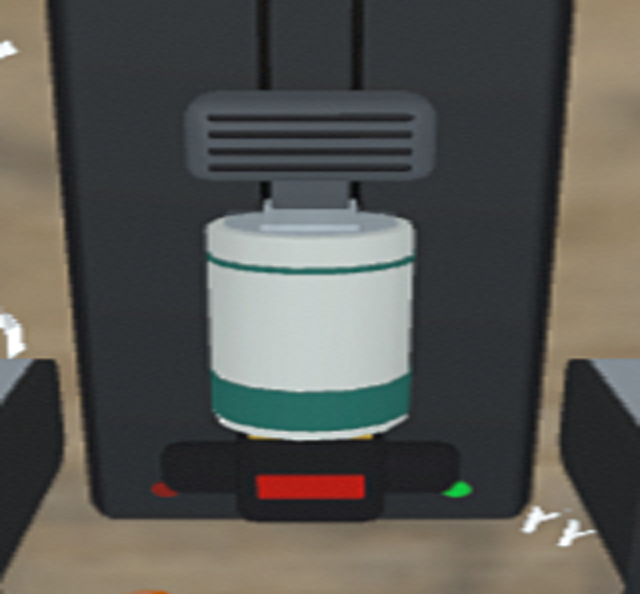

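Emit:
move_arm([
  {"dx":0,"dy":-0.02,"dz":0,"spin":0,"grip":0.4},
  {"dx":0,"dy":-0.05,"dz":-0.02,"spin":0,"grip":0.4},
  {"dx":0,"dy":-0.06,"dz":-0.045,"spin":0,"grip":0.4},
  {"dx":0,"dy":-0.06,"dz":-0.057,"spin":0,"grip":0.4},
  {"dx":0,"dy":-0.06,"dz":-0.057,"spin":0,"grip":0.4},
  {"dx":0,"dy":-0.06,"dz":-0.057,"spin":0,"grip":0.4},
  {"dx":0,"dy":-0.06,"dz":-0.057,"spin":0,"grip":0.4},
  {"dx":0,"dy":-0.06,"dz":-0.057,"spin":0,"grip":0.4},
])

```text
time: 22.9
eef_pos: [0.6187, -0.0707, 0.1376]
ee_rot: [0.507, -0.507, -0.493, 0.493]
wrist_force: [2.0, 0.3, 0.8]
finger_gap: 0.598
```

```bash
python3 - <<'E'
from h import *
import pickle
plan([.5616,-.0687,.0328],88.4)
c=cam('wrist'); pickle.dump(c,open('wrist20.pkl','wb')); save(c,'wrist20.png')
overlay(c,[.5637,-.0698,.043],-1.6,0,'w20.png',(250,10,390,260),2.4,1.3)
for nm in ('side','top'):
    c=cam(nm); save(c,nm+'20.png'); pickle.dump(c,open(nm+'20.pkl','wb'))
    if nm=='side': cv2.imwrite('pics/side20z.png',cv2.resize(c['image'][210:320,210:390],None,fx=4.4,fy=4.4,interpolation=cv2.INTER_CUBIC))
E
```

```text
t 22.9 tcp [ 0.6187 -0.0707  0.1376] xang 88.34 tilt [-1.e-04 -1.e+00  3.e-04] gap 0.598 F [1.97 0.29 0.77]
d mm [  0.3 104.8  57.1] spin -0.06
```

View pics/w20.png

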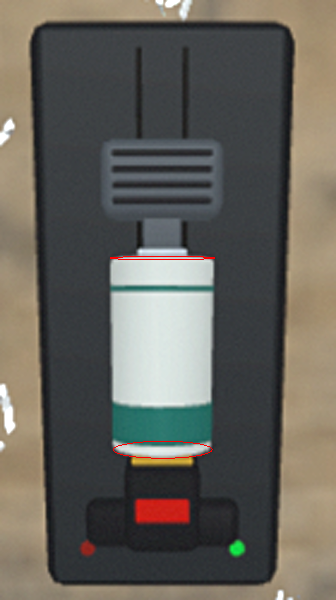

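View pics/side20z.png

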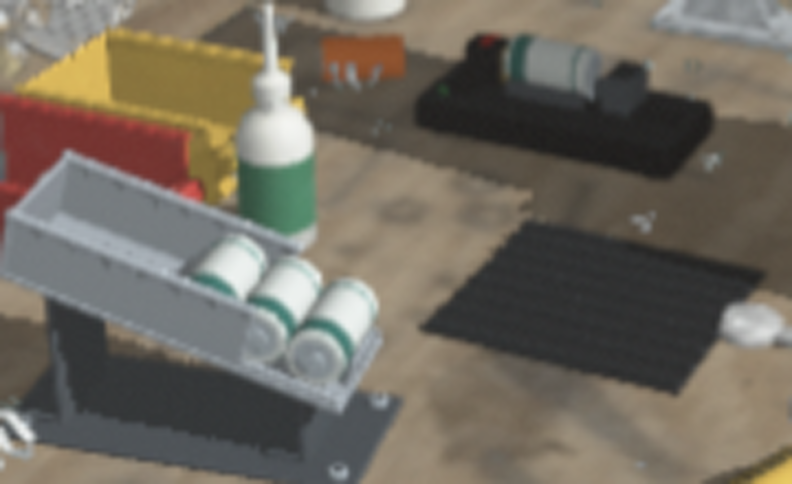

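View pics/top20.png

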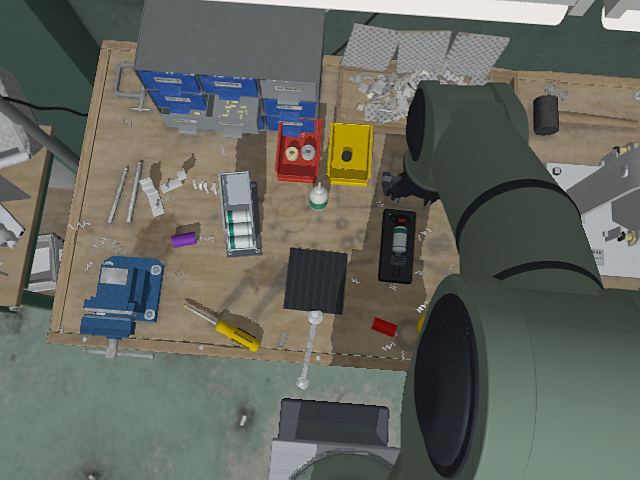

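```bash
python3 - <<'E'
from h import *
import pickle
a=pickle.load(open('wrist10.pkl','rb'));b=pickle.load(open('wrist20.pkl','rb'))
A=lambda x,y:(255+x/5-.4,10+y/4.5-.4); B=lambda x,y:(250+x/2.4-.3,10+y/2.4-.3)
for ya,yb in ((330,139),(357,152),(444,203)):
    p=onz(a,A(318,ya),.047);q=onz(b,B(162,yb),.047);print((p-q).round(4))
# cell yaw and ends
l=onz(b,B(110,270),.043);m=onz(b,B(112,430),.043);r=onz(b,B(214,270),.043);n=onz(b,B(212,430),.043)
d=(m+n)/2-(l+r)/2;print('yaw',np.degrees(np.arctan2(d[1],d[0])))
t0=pickle.load(open('top0.pkl','rb'))['image'];t1=pickle.load(open('top20.pkl','rb'))['image']
for nm,(x0,y0,x1,y1) in dict(bottle=(300,175,335,215),driver=(180,295,265,355)).items():
    print(nm,np.abs(t0[y0:y1,x0:x1].astype(int)-t1[y0:y1,x0:x1]).mean())
E
```

```text
[ 0.0097 -0.0003  0.    ]
[ 0.01   -0.0003  0.    ]
[ 0.0091 -0.0003  0.    ]
yaw -1.6782471738676332
bottle 34.557857142857145
driver 18.595294117647057
```

```bash
python3 - <<'E'
from h import *
print(order.close_job())
E
```

```text
the job is handed in; nothing more can be done
None
```

I handed the job in after about 23 s of the 61 s allowed. Cell 1 is seated in the charger with its nub against the fixed contact, and the gripper has let go and moved clear.

**What I did**
- I took cell 1 from the stop by its two ends. Cell 2 rolled down behind it.
- I laid the cell along the ribs of the mat and gripped it again round the barrel.
- Since the tool can only point straight down, I tilted the cell in the grip by about 5° by pressing its nub end lightly on the charger's deck edge (about 12 N when measured).
- I then slid it flat-end-low against the sprung contact, lowered it in front of the tower and released it.

**Last checks**
- **Cell 1:** an outline drawn at the measured seat position matched the picture, with the cell at -1.7° against the charger's -1.6°.
- **Sprung contact:** it is pushed back about 9.6 mm (single readings 9.1 to 10.0). The wrist force along the contact was at most about 4.5 N in the readings I took.
- **Rack:** cell 2 is at the stop and cells 3 and 4 are behind it in the channel. I judged this by eye from the side and top views.
- **Bystanders:** the oil bottle and screwdriver look unmoved in the before and after top views. A pixel comparison of those areas differed, probably because of changed lighting, so it proved nothing. In the last top view the arm hid most of the tape roll. It was in place in earlier side views and I moved nothing near it.

**Disagreement**
- The wrist camera's calibration was about 3.5 mm off along its view and 0.5 mm sideways, going by how the held cell appeared. I corrected for this when measuring the cell's tilt and height, and shifted the sideways aim to match.

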